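Pile a thrust-plate pack on the bench gauge and bring the dial down on it

TASK

Measure the thrust-plate pack: lay every loose bored thrust plate from the bench (not those threaded on the rod) flat on the height gauge's anvil, in any order, in one neat pile centred on the anvil, then set the loading cap on top of the pile, boss up. Finally swing the gauge's arm in to its stop over the pile and slide it down gently until the plunger has met the cap and is pushed about half-way into its 10 mm travel, and leave it like that; do not knock the grease pot or the turbine wheel about.

Things in the scene. Friction and masses are not known exactly. Their poses are not given: they have to be found in the camera images.
- anvil_top (a point): centre of the top of the height gauge's anvil, a round polished steel face 64 mm in diameter, 26 mm above the bench, 4 mm above the gauge's grey base. Axes are the gauge's: its column stands 120 mm from the anvil's axis in -y (away from the robot); the base reaches 70 mm to either side in x, 57 mm in +y, 157 mm in -y. Fixed to the bench
- case_lid (a point): the back of the raised lid of an open tool case that stands, fixed, between the robot and the gauge: an upright panel about 0.2 m high, from y = -0.21 to 0 in the world. The point is half-way up the back of the lid, at its middle. The gripper must keep clear of it
- gauge_knob (a point): black round knob on top of the dial, 22 mm in diameter and 34 mm high, its axis in line with the plunger; the point is on its axis, 16 mm below its top. The dial under it is a 49 mm wide, 23 mm thick drum with a white face. The knob moves with the swing arm; the axes turn with the arm, whose length (120 mm from column axis to knob axis) lies along their y
- plunger_tip (a point): lower end of the sprung plunger under the dial (12 mm wide flat foot); with the plunger out it is 112 mm below point gauge_knob
- gauge_arm (a joint): swing of the gauge's arm about its column (rad): 0 = at its stop, plunger exactly over the anvil; grows, anticlockwise from above, as the arm is swung out towards the gauge's -x side (to the right, seen from the robot), up to 1.75. Light friction: it stays where it is left
- gauge_slide (a joint): how far the column with arm and dial has been slid down (m): 0 = fully up (plunger tip 105 mm above the anvil), 0.075 = fully down. A friction bush holds it wherever it is left: about 5 N pushes it down, about 13 N lifts it
- gauge_plunger (a joint): how far the sprung plunger is pushed up into the dial (m): 0 = out, 0.010 = end of its travel; the spring takes about 0.9 N per mm
- plate_a_center (a point): a flat round ground-steel thrust plate with a 20 mm bore, 64 mm in diameter, lying flat; one of up to five that differ only in thickness (8 to 16 mm, not marked; some may be absent). The point lies on its axis, half-way up its thickness; z is the plate's axis
- plate_b_center (a point): a flat round ground-steel thrust plate with a 20 mm bore, 64 mm in diameter, lying flat; one of up to five that differ only in thickness (8 to 16 mm, not marked; some may be absent). The point lies on its axis, half-way up its thickness; z is the plate's axis
- plate_c_center (a point): a flat round ground-steel thrust plate with a 20 mm bore, 64 mm in diameter, lying flat; one of up to five that differ only in thickness (8 to 16 mm, not marked; some may be absent). The point lies on its axis, half-way up its thickness; z is the plate's axis
- plate_d_center (a point): a flat round ground-steel thrust plate with a 20 mm bore, 64 mm in diameter, lying flat; one of up to five that differ only in thickness (8 to 16 mm, not marked; some may be absent). The point lies on its axis, half-way up its thickness; z is the plate's axis
- plate_e_center (a point): a flat round ground-steel thrust plate with a 20 mm bore, 64 mm in diameter, lying flat; one of up to five that differ only in thickness (8 to 16 mm, not marked; some may be absent). The point lies on its axis, half-way up its thickness; z is the plate's axis
- cap_center (a point): the loading cap, a turned steel piece: a flange 64 mm in diameter and 10 mm thick with a plain round boss 30 mm in diameter and 20 mm high on it (30 mm high in all), boss up. The point lies on its axis, 15 mm above its underside; z is its axis
- grease_pot: white grease pot with red lid, 64 mm in diameter, 62 mm high; a bystander. Origin at the centre of its underside
- rotor_1: small bladed turbine wheel, 60 mm in diameter, 31 mm high; a bystander. Origin at the centre of its underside
Mind the look-alikes: they are no part of the job. What is shaped like the part that bears plate_c_center but pink is not meant.

How it is judged:
By the outcome, as a careful person would: the job done as asked, in the order asked, and still so for the second after the job is handed in, with the robot touching nothing.
Of plate_a, plate_b, plate_c, plate_d, plate_e only 3 to 5 are there at a start; the rules pass over those that are not, and their reading is None.
At some moment in a run one of plate_a, plate_b, plate_c, plate_d, plate_e, cap may be knocked a few centimetres aside while the robot is not near it.
Once in a run the grip may slacken for a moment while it holds something.
It also fails if it takes over 210 s, if anything falls off the work surface, if the arm or the gripper's body presses on something with over 40 N, if the wrist force passes 120 N, or if a joint passes its speed limit or range.

ROBOT

A 6-joint arm with a two-finger parallel gripper is mounted at the origin on a cart in front of the work surface, level with it; the furniture and walls round the work are solid. World frame = base frame: x ahead of the robot, y to its left, z up, the work surface at z = 0. Lengths are in m, angles in rad, forces in N, time in s.
With the tool pointing down it reaches from about 0.425 to 0.95 m from the base axis. Payload 3.5 kg.
Tool frame: the origin (TCP) lies at the very end of the fingers, on their centre line; the grasp point (between the pads) lies 19 mm behind it; z points along the fingers, y is the line along which they close (so a half turn about z gives the same grasp; the last joint's range is limited). The gripper opens to 85 mm and grips with 20 to 120 N. Pads are 22 mm wide; open, the fingers measure 114 mm over their backs; the gripper's body (76 mm by 85 mm) begins 54 mm behind the grasp point. The pads swing forward as they close: fully open they stand 13 mm farther back than shut.
Start: joints at [-1.25, 0.286, 1.577, -0, 1.279, -0.15], TCP at [0.306, -0.602, 0.231] pointing down, gripper open.
Joint ranges: [-2.77, 2.77], [-0.9, 2.22], [0.21, 2.48], [-1.53, 4.67], [0.24, 2.81], [-2.84, 2.84]. Speed limits (rad/s): [2.79, 2.79, 3.14, 3.14, 3.14, 3.14].

INTERFACE

Orientations are given as a rotation vector (axis times angle).
In Python, from station import * gives the robot as it stands.
- The arm moves only by the tool arm_command, never from a script. Its argument "motion" is a list of rows, each an object with "twist": the turn, a rotation vector about the world's x, y, z in degrees, a list of three; "delta_pos": the shift along the world's x, y, z in units of 50 mm (1.0 is 50 mm), a list of three; "gripper": the opening in per cent of the stroke, from 0 (shut) to 100 (fully open). In form: [{"twist": [wx, wy, wz], "delta_pos": [x, y, z], "gripper": gripper}, ...]. A call has 1 to 20 rows; each row is the pose to reach, as a shift and turn from the pose commanded when the call began; what a row does not reach only later rows make up. A row lasts 1/10 s, in which the tool goes at most 50 mm and 8.59 degrees, less where a joint would pass 70% of its speed; a pose out of reach is approached as far as the arm can. A call with a gripper value outside its range is refused whole. The fingers move at their own pace and stop on an object; "grip_force" is the grip in N (left out, the last holds). Time passes only in rows, so rows that repeat a pose let the fingers close. It gives the time, the measured TCP pose, the force, the opening and the grip force at its end, in the units of the state.
- observe(): the state, without advancing time (a new reading comes with each control period).
- capture(name): name is "scene" or "top"; returns (picture, depth): 480x640x3 uint8, red, green, blue; 480x640 float32, m along the optical axis (not along the pixel's ray), 0 where there is no reading.
- calibration(name): a dict with "camera_matrix" (3x3 intrinsics, pixels), "dist_coeffs" ([k1, k2, p1, p2, k3] as OpenCV has them; the pictures are not rectified), "xyz" and "attitude" of the camera in the world. Camera axes: x right, y down, z forward; pixel columns grow to the right and rows downward; lengths in m; the calibration is good to about 2 mm. A picture is of the moment at which its call begins. calibration takes no time and is no camera call.
- close_job(): hands the job in; it is judged then, once.
The state is a dict: "time": time; "joints": joint angles; "dq": joint speeds; "tau": joint torques, N m; "tcp_pos": TCP position; "tcp_rot": TCP orientation; "contact_force": force on the tool from outside, world axes, zero at the start; "ft_torque": the same for the moment, N m; "opening": finger opening in m; "gripper_force": force on a finger pad.
Only numpy, scipy, OpenCV 4.12 (cv2) and the standard library are available. Lean on these libraries where they do the work, as an engineer would, in place of code of your own. Each camera call takes 0.05 s, during which the arm holds its last target. There are 200 camera calls.

## Working session

There is one attempt and no reset: what is moved stays moved. The work goes in short steps, Python scripts to look and compute and a tool call to move; the robot and the scene stay as the last step left them, time stands still between calls to the robot, and variables do not carry over. Pictures are saved under pics/ and viewed, at most 18 in all, crops included, and the job is handed in when it is done.

Besides the shell and the picture viewer there is one more tool, called after "Emit:" as name(argument=value, ...), one argument or row to a line, values as JSON. arm_command: Moves the arm, as the interface text tells. Its arguments: {"type":"object","properties":{"motion":{"type":"array"},"grip_force":{"type":"number"}},"required":["motion"]}

```bash
ls; mkdir -p pics; cat > h.py <<'E'
from station import *
import numpy as np, cv2
from scipy.spatial.transform import Rotation as R
def cam(n):
    c=calibration(n); K=np.array(c["camera_matrix"],float); D=np.array(c["dist_coeffs"],float); a=np.array(c["attitude"],float)
    Rm=R.from_rotvec(a).as_matrix() if a.size==3 else (a if a.shape==(3,3) else R.from_quat(a).as_matrix())
    return K,D,Rm,np.array(c["xyz"],float)
def ray(n,uv):
    K,D,Rm,t=cam(n); p=cv2.undistortPoints(np.array(uv,float).reshape(-1,1,2),K,D).reshape(-1,2)
    return t,np.c_[p,np.ones(len(p))]@Rm.T
def onplane(n,uv,z):
    t,d=ray(n,uv); return t+d*((z-t[2])/d[:,2])[:,None]
def cloud(n,dep):
    v,u=np.mgrid[0:480,0:640]; t,d=ray(n,np.c_[u.ravel(),v.ravel()])
    P=(t+d*dep.reshape(-1,1)); P[dep.ravel()==0]=np.nan
    return P.reshape(480,640,3)
def save(n,im): cv2.imwrite("pics/"+n+".png",cv2.cvtColor(im,cv2.COLOR_RGB2BGR))
E
python3 - <<'E'
from h import *
print(observe())
for n in("scene","top"):
    p,d=capture(n); save(n+"0",p); np.save(n+"0.npy",d); print(calibration(n))
E
```

```text
pics
{'time': 0.0, 'joints': array([-1.25001998e+00,  2.87191981e-01,  1.57817835e+00,  2.31488768e-05,
        1.27862327e+00, -1.49983482e-01]), 'dq': array([ 5.07366455e-04, -1.34180117e-03, -2.26396453e-04,  1.05929394e-03,
        7.21577944e-05,  2.43166895e-04]), 'tau': array([ 3.42879102e-04, -4.05978835e+01, -2.92626768e+01, -1.53257492e-04,
        5.80633379e-03,  7.14088031e-06]), 'tcp_pos': array([ 0.3059854 , -0.60091911,  0.22992892]), 'tcp_rot': array([-3.05264015e+00, -7.32089945e-01,  2.86772521e-04]), 'contact_force': array([0.42442249, 0.97504362, 0.62660445]), 'ft_torque': array([-0.04603512, -0.01033382,  0.01463088]), 'gripper_force': 0.0, 'opening': 0.08543250403222921}
{'camera_matrix': array([[484.34569525,   0.        , 320.28644148],
       [  0.        , 484.34569525, 238.68414565],
       [  0.        ,   0.        ,   1.        ]]), 'dist_coeffs': array([-0.10422392,  0.        ,  0.        ,  0.        ,  0.        ]), 'xyz': array([ 0.22752268, -0.82914143,  1.08080624]), 'attitude': array([-2.379269  ,  0.55516464, -0.18719228])}
{'camera_matrix': array([[562.53960102,   0.        , 323.05388833],
       [  0.        , 562.53960102, 238.55390217],
       [  0.        ,   0.        ,   1.        ]]), 'dist_coeffs': array([-0.12490996,  0.        ,  0.        ,  0.        ,  0.        ]), 'xyz': array([ 0.3006512 , -0.130964  ,  1.52072097]), 'attitude': array([-2.08861472,  2.12974222, -0.18438186])}
```

View pics/scene0.png

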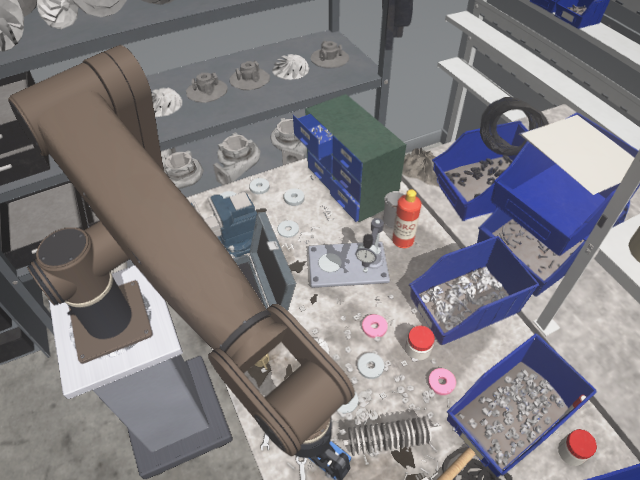

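View pics/top0.png

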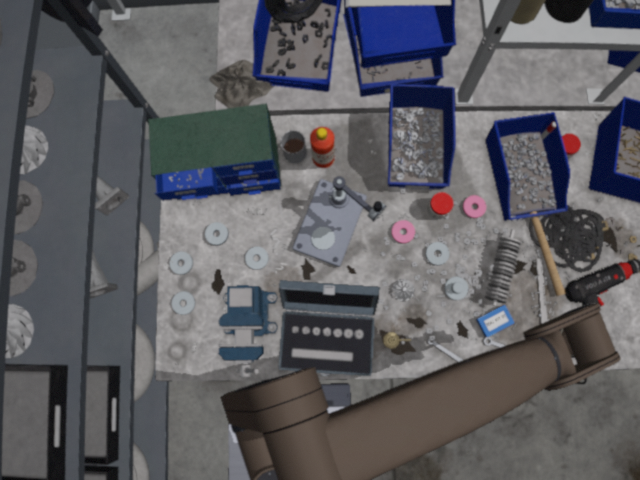

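The top view shows these grey bored discs: (216,234), (180,262), (256,258), (182,302), (437,253). The look-alikes are the pink discs at (402,231) and (474,206), and the discs on the rod at (502,265). The cap is at (456,288), the anvil at (323,237), and the knob and dial at about (377,207). The turbine wheel is near (402,289) and the pot at (441,204). I'll check with one close crop.

```bash
python3 - <<'E'
from h import *
im=cv2.cvtColor(cv2.imread("pics/top0.png"),cv2.COLOR_BGR2RGB); d=np.load("top0.npy"); P=cloud("top",d)
for n,(u,v) in dict(p1=(216,234),p2=(180,262),p3=(256,258),p4=(182,302),p5=(437,253),cap=(456,288),pk1=(402,231),pk2=(474,206),rot=(402,289),pot=(441,204),anv=(323,237),base1=(300,250),knob=(377,207),lid=(329,285)).items():
    q=P[v-18:v+19,u-18:u+19].reshape(-1,3); z=q[:,2]; z=z[np.isfinite(z)]
    c=im[v-18:v+19,u-18:u+19].reshape(-1,3)
    m=(q[:,2]>0.005)&(q[:,2]<0.3)
    print(n,P[v,u].round(3),'pct z',np.percentile(z,[1,50,80,90,97,99.5]).round(4),'n',m.sum(), 'c',np.nanmean(q[m],0).round(3), 'rgb',c[m].mean(0).round() if m.any() else None)
g=P[20:,::]; 
a=cv2.resize(im[215:325,160:280],None,fx=3.3,fy=3.3,interpolation=cv2.INTER_CUBIC); b=cv2.resize(im[175:325,290:510],None,fx=3,fy=3,interpolation=cv2.INTER_CUBIC)
save("c1",np.vstack([np.pad(a[:140*3,:],((0,0),(0,660-a.shape[1]),(0,0)))[:, :],b])[:, :] if 0 else b); 
s=np.zeros((600,800,3),np.uint8); 
l=cv2.resize(im[215:325,160:280],(327,300),interpolation=cv2.INTER_CUBIC); s[:300,:327]=l
r=cv2.resize(im[175:275,290:400],(330,300),interpolation=cv2.INTER_CUBIC); s[:300,340:670]=r
k=cv2.resize(im[195:295,380:510],(390,300),interpolation=cv2.INTER_CUBIC); s[300:,:390]=k
save("c1",s)
E
```

```text
p1 [nan nan nan] pct z [-0.0073  0.0019  0.0145  0.0178  0.0212  0.0243] n 468 c [0.62  0.192 0.015] rgb [152. 157. 160.]
p2 [ 0.545  0.298 -0.005] pct z [-0.0076  0.0016  0.0119  0.015   0.0174  0.0207] n 464 c [0.54  0.293 0.012] rgb [151. 155. 158.]
p3 [0.551 0.084 0.001] pct z [-0.0075  0.0017  0.0071  0.0096  0.0129  0.0198] n 397 c [0.552 0.081 0.009] rgb [156. 160. 163.]
p4 [ 0.433  0.288 -0.002] pct z [-0.0075  0.0013  0.0083  0.0115  0.0144  0.0159] n 405 c [0.43  0.283 0.01 ] rgb [150. 155. 158.]
p5 [ 0.554 -0.413  0.002] pct z [-0.0068  0.0027  0.0109  0.0136  0.0172  0.0194] n 538 c [ 0.553 -0.412  0.011] rgb [149. 153. 156.]
cap [ 0.454 -0.453  0.031] pct z [-0.0068  0.0045  0.011   0.0144  0.031   0.0348] n 654 c [ 0.461 -0.461  0.013] rgb [142. 145. 148.]
pk1 [nan nan nan] pct z [-0.0075  0.0025  0.0117  0.0143  0.0173  0.0201] n 504 c [ 0.617 -0.32   0.012] rgb [175. 127. 148.]
pk2 [ 0.686 -0.526 -0.001] pct z [-0.0072  0.0027  0.0113  0.0144  0.0174  0.0205] n 525 c [ 0.68  -0.523  0.012] rgb [169. 123. 142.]
rot [ 0.455 -0.309  0.031] pct z [-0.0075  0.0018  0.0118  0.0202  0.0262  0.031 ] n 443 c [ 0.456 -0.313  0.016] rgb [130. 129. 130.]
pot [ 0.677 -0.42   0.064] pct z [-0.0063  0.0054  0.0614  0.0641  0.0671  0.0694] n 695 c [ 0.682 -0.421  0.047] rgb [136.  61.  61.]
anv [ 0.601 -0.102  0.026] pct z [0.015  0.0237 0.027  0.0287 0.0316 0.034 ] n 1360 c [ 0.602 -0.102  0.024] rgb [129. 133. 142.]
base1 [ 0.567 -0.039  0.024] pct z [-0.0065  0.0042  0.0232  0.0255  0.0288  0.0313] n 637 c [ 0.579 -0.054  0.021] rgb [123. 126. 134.]
knob [ 0.623 -0.233  0.256] pct z [-0.0072  0.0021  0.1718  0.2189  0.2564  0.2611] n 462 c [ 0.652 -0.23   0.144] rgb [92. 92. 97.]
lid [ 0.451 -0.117  0.197] pct z [-0.0064  0.0861  0.1953  0.1992  0.2034  0.2069] n 825 c [ 0.44  -0.116  0.142] rgb [67. 69. 73.]
```

View pics/c1.png

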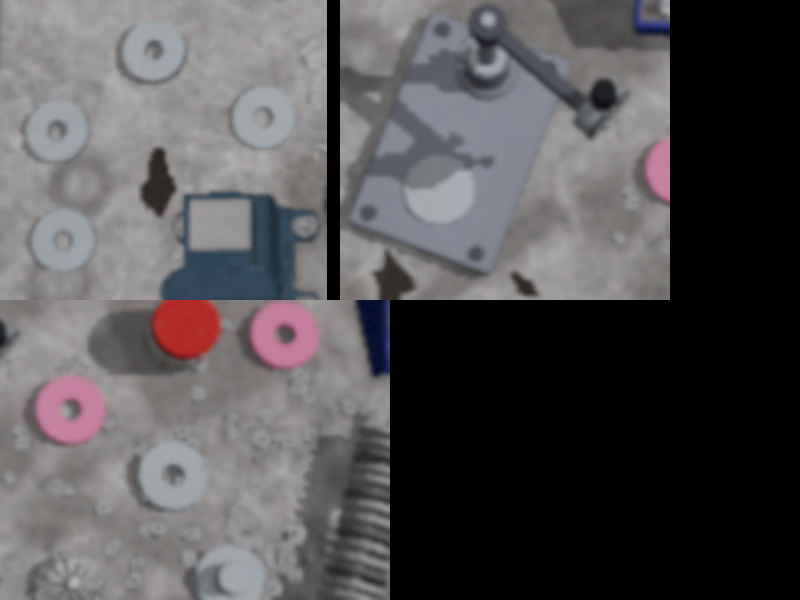

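All five grey discs and the cap are bare steel, and the pink ones are excluded. Now I'll measure them precisely.

```bash
cat >> h.py <<'E'
def disc(im,P,z0,uv,hz=0.012,r=24):
    """round grey part near pixel uv: (centre on the top plane, top height, n)"""
    u,v=uv; hsv=cv2.cvtColor(im,cv2.COLOR_RGB2HSV)
    sub=im[v-r:v+r+1,u-r:u+r+1].astype(int)
    # steel: bluish-grey (b>r by a few), bright
    m=((sub[...,2]-sub[...,0]>4)&(sub.mean(2)>115)).astype(np.uint8)
    m=cv2.morphologyEx(m,cv2.MORPH_OPEN,np.ones((3,3)))
    cs,_=cv2.findContours(m,cv2.RETR_EXTERNAL,cv2.CHAIN_APPROX_NONE)
    if not cs: return None
    c=max(cs,key=cv2.contourArea)+np.array([u-r,v-r])
    (x,y),ra=cv2.minEnclosingCircle(c); e=cv2.fitEllipse(c)
    yy,xx=np.mgrid[0:480,0:640]; dd=np.hypot(xx-e[0][0],yy-e[0][1]); s=(dd<10)&(dd>6.5)
    h=np.nanmedian(P[...,2][s])
    return np.array(e[0]),np.array(e[1]),cv2.contourArea(c),h,onplane("top",e[0],h if hz is None else hz)[0]
def ground(P,uv):
    yy,xx=np.mgrid[0:480,0:640]; dd=np.hypot(xx-uv[0],yy-uv[1]); s=(dd<24)&(dd>17)
    return np.nanmedian(P[...,2][s])
E
python3 - <<'E'
from h import *
ims=[];ds=[]
for i in range(6):
    p,d=capture("top"); ims.append(p); d=d.copy(); d[d==0]=np.nan; ds.append(d)
d=np.nan_to_num(np.nanmean(ds,0)); im=np.mean(ims,0).astype(np.uint8); P=cloud("top",d)
for n,uv in dict(p1=(216,234),p2=(180,262),p3=(256,258),p4=(182,302),p5=(437,253),cap=(456,288),anv=(323,237)).items():
    r=disc(im,P,0,uv,None); print(n,r[0].round(1),r[1].round(1),r[2],'top',r[3].round(4),'gnd',ground(P,uv).round(4),r[4].round(4))
# knob
hsv=cv2.cvtColor(im,cv2.COLOR_RGB2HSV)
z=P[...,2]; m=(z>0.235)&(z<0.275); m[:, :365]=0; m[:195]=0; m[222:]=0; m[:,392:]=0
print('knob',m.sum(),np.nanmean(P[m],0).round(4))
m=(z>0.15)&(z<0.45); m[:,:325]=0; m[:170]=0; m[215:]=0; m[:,352:]=0
print('col',m.sum(),np.nanmean(P[m],0).round(4),np.nanmax(z[m]))
m=(z>0.10)&(z<0.25);m[:275]=0;m[:,:270]=0;m[:,385:]=0;m[310:]=0
print('lid x,y,z rng',np.nanpercentile(P[m],[1,50,99],axis=0).round(3))
E
```

```text
p1 [216.  233.3] [21.9 22.6] 385.5 top 0.0163 gnd -0.0001 [0.6199 0.193  0.0163]
p2 [180.8 262.6] [21.6 22.6] 381.5 top 0.0142 gnd -0.0002 [0.5403 0.29   0.0142]
p3 [256.2 257.6] [21.8 22.6] 385.0 top 0.0086 gnd -0.0001 [0.5511 0.0822 0.0086]
p4 [182.9 302.7] [22.1 22.7] 393.0 top 0.0099 gnd -0.0003 [0.4304 0.2826 0.0099]
p5 [437.1 253. ] [22.1 22.6] 391.0 top 0.0125 gnd 0.0004 [ 0.5526 -0.4115  0.0125]
cap [457.1 287.7] [20.5 23. ] 331.5 top 0.0103 gnd 0.0009 [ 0.4567 -0.461   0.0103]
anv [326.3 238.1] [45.5 51.4] 1497.5 top 0.0262 gnd 0.0225 [ 0.5978 -0.1107  0.0262]
knob 88 [ 0.6261 -0.2324  0.2537]
col 212 [ 0.7018 -0.1533  0.1763] 0.1847328220295752
lid x,y,z rng [[ 0.412 -0.232  0.102]
 [ 0.439 -0.117  0.194]
 [ 0.463  0.001  0.204]]
```

```bash
cat > anv.py <<'E'
from h import *
from scipy.optimize import least_squares
for n,c0 in(("top",(0.602,-0.102)),("scene",(0.602,-0.102))):
    im=np.mean([capture(n)[0] for _ in range(4)],0).astype(np.float32).mean(2)
    K,D,Rm,t=cam(n); rv=cv2.Rodrigues(Rm.T)[0]; tv=-Rm.T@t
    c=np.array(c0)
    for rng in(8,4,3):
        th=np.linspace(0,2*np.pi,120,endpoint=False); rr=np.arange(32-rng,32+rng+.1,.5)/1000
        W=np.array([[c[0]+r*np.cos(a),c[1]+r*np.sin(a),.026] for a in th for r in rr])
        uv=cv2.projectPoints(W,rv,tv,K,D)[0].reshape(-1,2).astype(np.float32)
        I=cv2.remap(cv2.GaussianBlur(im,(0,0),.7),uv[:,0].reshape(1,-1),uv[:,1].reshape(1,-1),cv2.INTER_CUBIC).reshape(120,-1)
        g=-np.gradient(I,axis=1); k=g.argmax(1); ok=g.max(1)>1.0
        Q=np.c_[c[0]+rr[k]*np.cos(th),c[1]+rr[k]*np.sin(th)][ok]
        s=least_squares(lambda p:np.hypot(*(Q-p[:2]).T)-p[2],[*c,.032],loss="soft_l1",f_scale=.001)
        c=s.x[:2]
    print(n,ok.sum(),s.x.round(4),np.median(abs(s.fun)).round(4))
p=capture("top")[0]; m=(p.max(2)<60).astype(np.uint8); m[:,:368]=0;m[:,392:]=0;m[:195]=0;m[220:]=0
nn,l,st,ce=cv2.connectedComponentsWithStats(m); i=1+st[1:,4].argmax(); print('knob px',ce[i],st[i],onplane("top",ce[i],.259))
E
python3 anv.py
```

```text
top 120 [ 0.5996 -0.1013  0.031 ] 0.0007
scene 118 [ 0.5966 -0.0997  0.0312] 0.0005
knob px [377.25     206.453125] [373 202   9  10  64] [[ 0.62348076 -0.23304424  0.259     ]]
```

Emit:
arm_command(
  motion=[
    {"twist": [0,0,-6],"delta_pos": [0.6,0.5,0],"gripper": 100},
    {"twist": [0,0,-12],"delta_pos": [1.2,1.0,0],"gripper": 100},
    {"twist": [0,0,-18],"delta_pos": [1.9,1.5,0],"gripper": 100},
    {"twist": [0,0,-24],"delta_pos": [2.6,2.0,0],"gripper": 100},
    {"twist": [0,0,-27],"delta_pos": [3.3,2.5,-0.3],"gripper": 100},
    {"twist": [0,0,-27],"delta_pos": [4.0,3.1,-0.8],"gripper": 100},
    {"twist": [0,0,-27],"delta_pos": [4.5,3.5,-1.4],"gripper": 100},
    {"twist": [0,0,-27],"delta_pos": [4.93,3.8,-2.0],"gripper": 100},
    {"twist": [0,0,-27],"delta_pos": [4.93,3.8,-2.6],"gripper": 100},
    {"twist": [0,0,-27],"delta_pos": [4.93,3.8,-3.0],"gripper": 100},
    {"twist": [0,0,-27],"delta_pos": [4.93,3.8,-3.0],"gripper": 100},
  ],
  grip_force=40,
)

```text
time: 1.95
tcp_pos: [0.5509, -0.4092, 0.0767]
tcp_rot: [-3.136, -0.0, 0.009]
contact_force: [0.7, -0.2, -0.2]
opening: 0.0852
gripper_force: 0.0
```

Emit:
arm_command(
  motion=[
    {"twist": [0,0,0],"delta_pos": [0,0,0],"gripper": 100},
    {"twist": [0,0,0],"delta_pos": [0,0,0],"gripper": 100},
  ],
)

```text
time: 2.15
tcp_pos: [0.5535, -0.4127, 0.0836]
tcp_rot: [3.139, -0.001, 0.004]
contact_force: [-0.0, -0.6, 0.7]
opening: 0.0856
gripper_force: 0.0
```

```bash
python3 - <<'E'
from h import *
p,d=capture("top"); save("t1",cv2.resize(p[150:320,330:550],(770,595),interpolation=cv2.INTER_CUBIC))
print(observe()['tcp_pos'],observe()['joints'])
E
```

```text
[ 0.55357802 -0.41281119  0.08383388] [-7.87393823e-01  4.59989528e-01  1.63447004e+00  3.23623234e-06
  1.04313961e+00  7.84227917e-01]
```

View pics/t1.png

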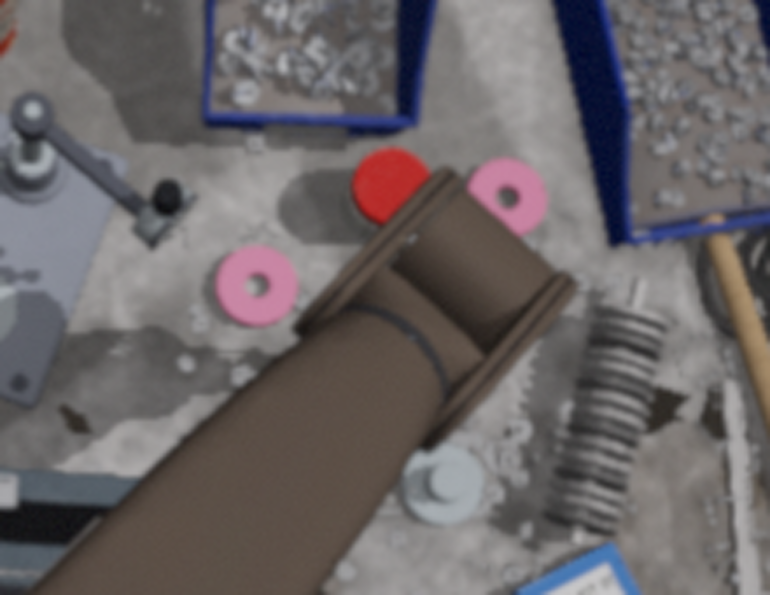

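Emit:
arm_command(
  motion=[
    {"twist": [0,0,0],"delta_pos": [0,0,-0.5],"gripper": 100},
    {"twist": [0,0,0],"delta_pos": [0,0,-1.0],"gripper": 100},
    {"twist": [0,0,0],"delta_pos": [0,0,-1.4],"gripper": 100},
    {"twist": [0,0,0],"delta_pos": [0,0,-1.54],"gripper": 100},
    {"twist": [0,0,0],"delta_pos": [0,0,-1.54],"gripper": 100},
    {"twist": [0,0,0],"delta_pos": [0,0,-1.54],"gripper": 100},
    {"twist": [0,0,0],"delta_pos": [0,0,-1.54],"gripper": 100},
  ],
)

```text
time: 2.9
tcp_pos: [0.5537, -0.4126, 0.0065]
tcp_rot: [3.139, -0.001, 0.004]
contact_force: [-0.1, 0.3, -0.3]
opening: 0.085
gripper_force: 0.0
```

```bash
python3 - <<'E'
from h import *
p,d=capture("scene"); save("s1",cv2.resize(p[230:450,200:480],(763,600),interpolation=cv2.INTER_CUBIC))
o=observe(); print(o['tcp_pos'],o['contact_force'])
E
```

```text
[ 0.55360999 -0.41245159  0.00625628] [ 0.42825184 -0.00883753 -0.41470002]
```

View pics/s1.png

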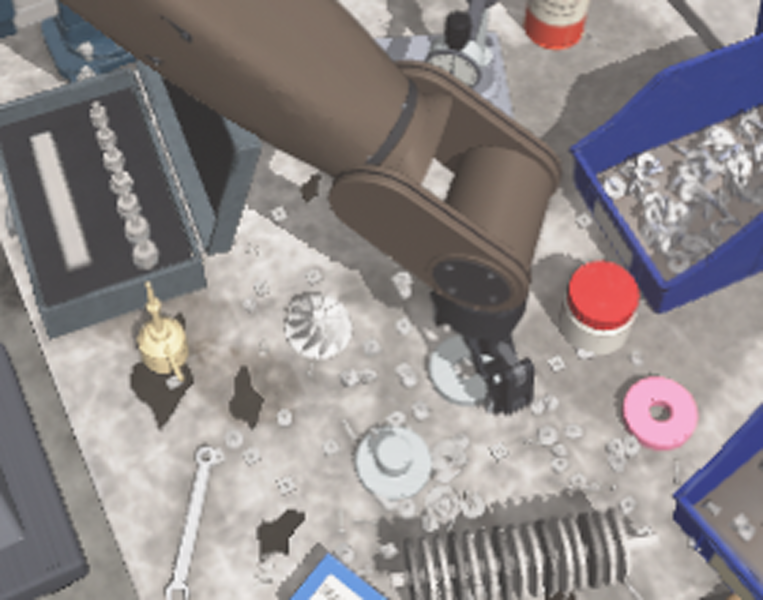

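Emit:
arm_command(
  motion=[
    {"twist": [0,0,0],"delta_pos": [0,0,-0.15],"gripper": 100},
    {"twist": [0,0,0],"delta_pos": [0,0,-0.15],"gripper": 100},
    {"twist": [0,0,0],"delta_pos": [0,0,-0.15],"gripper": 60},
    {"twist": [0,0,0],"delta_pos": [0,0,-0.15],"gripper": 60},
    {"twist": [0,0,0],"delta_pos": [0,0,-0.15],"gripper": 60},
    {"twist": [0,0,0],"delta_pos": [0,0,-0.15],"gripper": 60},
    {"twist": [0,0,0],"delta_pos": [0,0,-0.15],"gripper": 60},
  ],
  grip_force=50,
)

```text
time: 3.65
tcp_pos: [0.553, -0.4118, -0.0027]
tcp_rot: [3.141, -0.001, 0.001]
contact_force: [-0.1, -0.2, 1.9]
opening: 0.0622
gripper_force: 54.9
```

Emit:
arm_command(
  motion=[
    {"twist": [0,0,0],"delta_pos": [0,0,0.3],"gripper": 60},
    {"twist": [0,0,0],"delta_pos": [0,0,0.9],"gripper": 60},
    {"twist": [0,0,0],"delta_pos": [0,0,1.6],"gripper": 60},
    {"twist": [0,0,0],"delta_pos": [0,0,2.4],"gripper": 60},
    {"twist": [0,0,0],"delta_pos": [0,0,3.2],"gripper": 60},
    {"twist": [0,0,0],"delta_pos": [0,0,4.0],"gripper": 60},
    {"twist": [0,0,0],"delta_pos": [0,0.4,4.8],"gripper": 60},
    {"twist": [0,0,0],"delta_pos": [0.1,0.9,5.5],"gripper": 60},
    {"twist": [0,0,0],"delta_pos": [0.2,1.6,6.0],"gripper": 60},
    {"twist": [0,0,0],"delta_pos": [0.3,2.3,6.1],"gripper": 60},
    {"twist": [0,0,0],"delta_pos": [0.4,3.0,6.1],"gripper": 60},
    {"twist": [0,0,0],"delta_pos": [0.5,3.7,6.1],"gripper": 60},
    {"twist": [0,0,0],"delta_pos": [0.7,4.4,6.1],"gripper": 60},
    {"twist": [0,0,0],"delta_pos": [0.8,5.1,6.1],"gripper": 60},
    {"twist": [0,0,0],"delta_pos": [0.94,5.7,6.1],"gripper": 60},
    {"twist": [0,0,0],"delta_pos": [0.94,6.22,6.1],"gripper": 60},
    {"twist": [0,0,0],"delta_pos": [0.94,6.22,5.5],"gripper": 60},
    {"twist": [0,0,0],"delta_pos": [0.94,6.22,4.9],"gripper": 60},
    {"twist": [0,0,0],"delta_pos": [0.94,6.22,4.4],"gripper": 60},
    {"twist": [0,0,0],"delta_pos": [0.94,6.22,4.4],"gripper": 60},
  ],
)

```text
time: 5.65
tcp_pos: [0.5963, -0.0992, 0.2115]
tcp_rot: [-3.138, 0.0, 0.016]
contact_force: [-0.5, 1.2, -2.7]
opening: 0.062
gripper_force: 55.3
```

```bash
python3 - <<'E'
from h import *
p,d=capture("scene"); save("s2",cv2.resize(p[100:320,180:460],(763,600),interpolation=cv2.INTER_CUBIC))
o=observe(); print(o['tcp_pos'],o['contact_force'],o['opening'])
E
```

```text
[ 0.597848   -0.09982661  0.21442644] [-0.30700806  0.02028216 -1.7183464 ] 0.06170062842234562
```

View pics/s2.png

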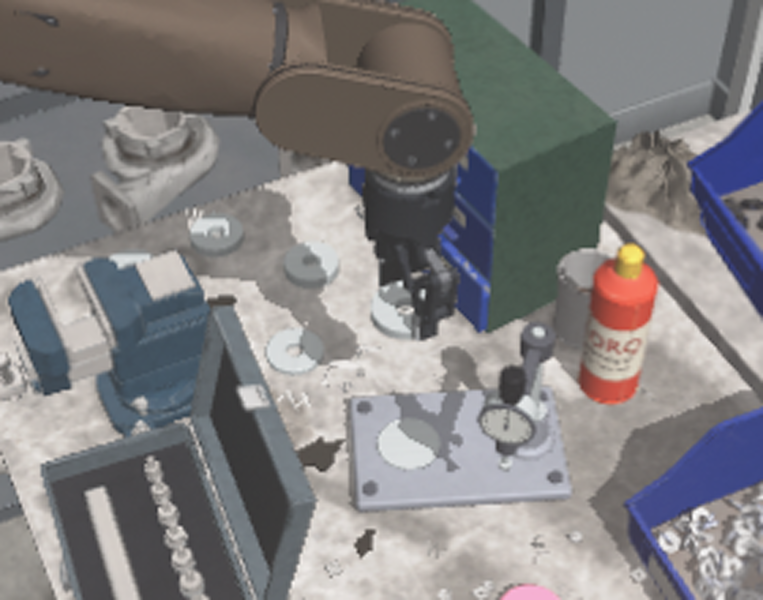

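Emit:
arm_command(
  motion=[
    {"twist": [0,0,0],"delta_pos": [0,0,-0.7],"gripper": 60},
    {"twist": [0,0,0],"delta_pos": [0,0,-1.4],"gripper": 60},
    {"twist": [0,0,0],"delta_pos": [0,0,-2.1],"gripper": 60},
    {"twist": [0,0,0],"delta_pos": [0,0,-2.8],"gripper": 60},
    {"twist": [0,0,0],"delta_pos": [0,0,-3.4],"gripper": 60},
    {"twist": [0,0,0],"delta_pos": [0,0,-3.7],"gripper": 60},
    {"twist": [0,0,0],"delta_pos": [0,0,-3.8],"gripper": 60},
    {"twist": [0,0,0],"delta_pos": [0,0,-3.8],"gripper": 60},
    {"twist": [0,0,0],"delta_pos": [0,0,-3.83],"gripper": 60},
    {"twist": [0,0,0],"delta_pos": [0,0,-3.85],"gripper": 60},
    {"twist": [0,0,0],"delta_pos": [0,0,-3.85],"gripper": 60},
    {"twist": [0,0,0],"delta_pos": [0,0,-3.85],"gripper": 60},
  ],
)

```text
time: 6.9
tcp_pos: [0.6001, -0.1006, 0.0251]
tcp_rot: [3.141, -0.001, 0.002]
contact_force: [0.2, -0.5, -1.5]
opening: 0.0618
gripper_force: 55.4
```

Emit:
arm_command(
  motion=[
    {"twist": [0,0,0],"delta_pos": [0,0,-0.02],"gripper": 60},
    {"twist": [0,0,0],"delta_pos": [0,0,-0.03],"gripper": 60},
    {"twist": [0,0,0],"delta_pos": [0,0,-0.03],"gripper": 60},
    {"twist": [0,0,0],"delta_pos": [0,0,-0.03],"gripper": 60},
  ],
)

```text
time: 7.3
tcp_pos: [0.5998, -0.1006, 0.0233]
tcp_rot: [3.142, -0.001, 0.0]
contact_force: [-1.6, 0.6, 1.3]
opening: 0.0618
gripper_force: 55.9
```

Emit:
arm_command(
  motion=[
    {"twist": [0,0,0],"delta_pos": [0,0,0],"gripper": 100},
    {"twist": [0,0,0],"delta_pos": [0,0,0],"gripper": 100},
    {"twist": [0,0,0],"delta_pos": [0,0,0],"gripper": 100},
    {"twist": [0,0,0],"delta_pos": [0,0,0],"gripper": 100},
    {"twist": [0,0,0],"delta_pos": [0,0,0.5],"gripper": 100},
    {"twist": [0,0,0],"delta_pos": [0,0,1.3],"gripper": 100},
    {"twist": [0,0,0],"delta_pos": [0,0,2.2],"gripper": 100},
    {"twist": [0,0,0],"delta_pos": [0,0.5,3.0],"gripper": 100},
    {"twist": [0,0,0],"delta_pos": [0,1.2,3.6],"gripper": 100},
    {"twist": [0,0,0],"delta_pos": [0.1,2.0,3.8],"gripper": 100},
    {"twist": [0,0,0],"delta_pos": [0.2,2.9,3.8],"gripper": 100},
    {"twist": [0,0,0],"delta_pos": [0.3,3.8,3.6],"gripper": 100},
    {"twist": [0,0,0],"delta_pos": [0.4,4.7,3.2],"gripper": 100},
    {"twist": [0,0,0],"delta_pos": [0.4,5.4,2.6],"gripper": 100},
    {"twist": [0,0,0],"delta_pos": [0.4,5.88,1.9],"gripper": 100},
    {"twist": [0,0,0],"delta_pos": [0.4,5.88,1.4],"gripper": 100},
    {"twist": [0,0,0],"delta_pos": [0.4,5.88,1.4],"gripper": 100},
  ],
)

```text
time: 9.0
tcp_pos: [0.616, 0.1939, 0.0875]
tcp_rot: [3.14, 0.002, -0.015]
contact_force: [-1.3, -0.6, -0.6]
opening: 0.0854
gripper_force: 0.0
```

```bash
cat > look.py <<'E'
from h import *
import sys
from scipy.optimize import least_squares
def edge(n,c0,z,R0=.032,pol=-1,rng=(8,4,3),N=4,im=None):
    if im is None: im=np.mean([capture(n)[0] for _ in range(N)],0)
    im=im.astype(np.float32); im=im.mean(2) if im.ndim==3 else im
    K,D,Rm,t=cam(n); rv=cv2.Rodrigues(Rm.T)[0]; tv=-Rm.T@t; c=np.array(c0,float)
    for q in rng:
        th=np.linspace(0,2*np.pi,120,endpoint=False); rr=R0+np.arange(-q,q+.1,.5)/1000
        W=np.array([[c[0]+r*np.cos(a),c[1]+r*np.sin(a),z] for a in th for r in rr])
        uv=cv2.projectPoints(W,rv,tv,K,D)[0].reshape(-1,2).astype(np.float32)
        I=cv2.remap(cv2.GaussianBlur(im,(0,0),.7),uv[:,0].reshape(1,-1),uv[:,1].reshape(1,-1),cv2.INTER_CUBIC).reshape(120,-1)
        g=pol*np.gradient(I,axis=1); k=g.argmax(1); ok=g.max(1)>1.0
        Q=np.c_[c[0]+rr[k]*np.cos(th),c[1]+rr[k]*np.sin(th)][ok]
        s=least_squares(lambda p:np.hypot(*(Q-p[:2]).T)-p[2],[*c,R0],loss="soft_l1",f_scale=.001)
        c=s.x[:2]
    return s.x.round(4),int(ok.sum()),np.median(abs(s.fun)).round(4)
def plate(n,c0,ztop,**k): return edge(n,c0,ztop,**k)
E
python3 - <<'E'
from look import *
for n in("top","scene"):
    im=np.mean([capture(n)[0] for _ in range(3)],0)
    print(n,'pile',edge(n,(.599,-.101),.038,im=im))
    for k,c,z in(("p1",(.62,.193),.016),("p2",(.54,.29),.014),("p3",(.551,.082),.008),("p4",(.4304,.2826),.010)): print(k,edge(n,c,z,im=im,rng=(12,6,3)))
save("t2",cv2.resize(capture("top")[0][190:290,250:450],(800,400),interpolation=cv2.INTER_CUBIC))
o=observe(); print(o['tcp_pos'],o['contact_force'],o['opening'])
E
```

```text
top pile (array([ 0.6003, -0.1008,  0.031 ]), 118, np.float64(0.0005))
p1 (array([0.6195, 0.1955, 0.0305]), 86, np.float64(0.001))
p2 (array([0.54 , 0.29 , 0.032]), 0, np.float64(nan))
p3 (array([0.5521, 0.082 , 0.0304]), 114, np.float64(0.0006))
p4 (array([0.4304, 0.2826, 0.032 ]), 0, np.float64(nan))
scene pile (array([ 0.5969, -0.1004,  0.0309]), 120, np.float64(0.0005))
p1 (array([0.6171, 0.1923, 0.0299]), 91, np.float64(0.0006))
p2 (array([0.5385, 0.2915, 0.0307]), 102, np.float64(0.0008))
p3 (array([0.5492, 0.0826, 0.0304]), 109, np.float64(0.0006))
p4 (array([0.4409, 0.2896, 0.0298]), 34, np.float64(0.0007))
[0.62113896 0.19301589 0.09515211] [ 0.29300411 -0.03919856  0.53885391] 0.08531028420272155
  return _methods._mean(a, axis=axis, dtype=dtype,
  ret = ret.dtype.type(ret / rcount)
```

View pics/t2.png

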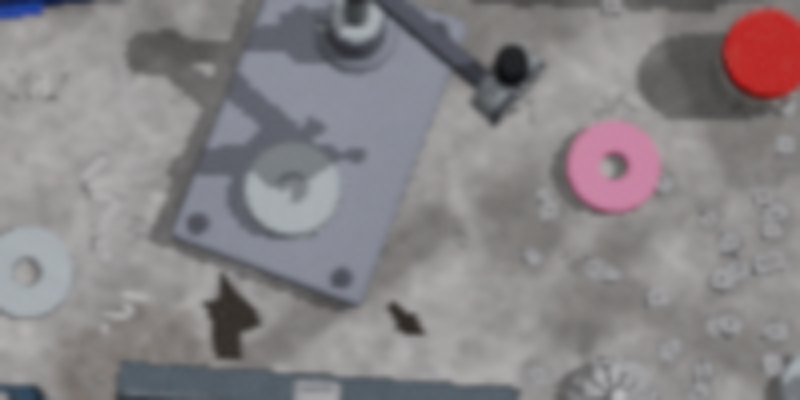

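Emit:
arm_command(
  motion=[
    {"twist": [0,0,0],"delta_pos": [0,0,-0.6],"gripper": 100},
    {"twist": [0,0,0],"delta_pos": [0,0,-1.2],"gripper": 100},
    {"twist": [0,0,0],"delta_pos": [0,0,-1.7],"gripper": 100},
    {"twist": [0,0,0],"delta_pos": [0,0,-1.92],"gripper": 100},
    {"twist": [0,0,0],"delta_pos": [0,0,-1.92],"gripper": 100},
    {"twist": [0,0,0],"delta_pos": [0,0,-1.92],"gripper": 100},
    {"twist": [0,0,0],"delta_pos": [0,0,-1.92],"gripper": 60},
    {"twist": [0,0,0],"delta_pos": [0,0,-1.92],"gripper": 60},
    {"twist": [0,0,0],"delta_pos": [0,0,-1.92],"gripper": 60},
    {"twist": [0,0,0],"delta_pos": [0,0,-1.92],"gripper": 60},
    {"twist": [0,0,0],"delta_pos": [0,0,-1.92],"gripper": 60},
  ],
)

```text
time: 10.45
tcp_pos: [0.6215, 0.1939, -0.0006]
tcp_rot: [-3.141, 0.001, -0.007]
contact_force: [-0.1, 0.0, 5.6]
opening: 0.0619
gripper_force: 55.6
```

Emit:
arm_command(
  motion=[
    {"twist": [0,0,0],"delta_pos": [0,0,0.3],"gripper": 60},
    {"twist": [0,0,0],"delta_pos": [0,0,0.9],"gripper": 60},
    {"twist": [0,0,0],"delta_pos": [0,0,1.6],"gripper": 60},
    {"twist": [0,0,0],"delta_pos": [0,-0.3,2.2],"gripper": 60},
    {"twist": [0,0,0],"delta_pos": [-0.1,-0.9,2.5],"gripper": 60},
    {"twist": [0,0,0],"delta_pos": [-0.1,-1.6,2.5],"gripper": 60},
    {"twist": [0,0,0],"delta_pos": [-0.2,-2.3,2.5],"gripper": 60},
    {"twist": [0,0,0],"delta_pos": [-0.2,-3.0,2.5],"gripper": 60},
    {"twist": [0,0,0],"delta_pos": [-0.3,-3.7,2.5],"gripper": 60},
    {"twist": [0,0,0],"delta_pos": [-0.3,-4.4,2.5],"gripper": 60},
    {"twist": [0,0,0],"delta_pos": [-0.38,-5.0,2.5],"gripper": 60},
    {"twist": [0,0,0],"delta_pos": [-0.38,-5.5,2.5],"gripper": 60},
    {"twist": [0,0,0],"delta_pos": [-0.38,-5.88,2.4],"gripper": 60},
    {"twist": [0,0,0],"delta_pos": [-0.38,-5.88,1.9],"gripper": 60},
    {"twist": [0,0,0],"delta_pos": [-0.38,-5.88,1.4],"gripper": 60},
    {"twist": [0,0,0],"delta_pos": [-0.38,-5.88,1.0],"gripper": 60},
    {"twist": [0,0,0],"delta_pos": [-0.38,-5.88,0.82],"gripper": 60},
    {"twist": [0,0,0],"delta_pos": [-0.38,-5.88,0.8],"gripper": 60},
    {"twist": [0,0,0],"delta_pos": [-0.38,-5.88,0.8],"gripper": 60},
    {"twist": [0,0,0],"delta_pos": [-0.38,-5.88,0.8],"gripper": 60},
  ],
)

```text
time: 12.45
tcp_pos: [0.6008, -0.1005, 0.0374]
tcp_rot: [3.141, -0.0, 0.001]
contact_force: [-0.3, -1.1, -0.6]
opening: 0.0613
gripper_force: 55.7
```

Emit:
arm_command(
  motion=[
    {"twist": [0,0,0],"delta_pos": [0,0,-0.02],"gripper": 60},
    {"twist": [0,0,0],"delta_pos": [0,0,-0.03],"gripper": 60},
    {"twist": [0,0,0],"delta_pos": [0,0,-0.03],"gripper": 60},
  ],
)

```text
time: 12.75
tcp_pos: [0.6008, -0.1005, 0.0374]
tcp_rot: [-3.141, 0.0, 0.001]
contact_force: [-5.1, 1.0, 8.3]
opening: 0.062
gripper_force: 56.5
```

Emit:
arm_command(
  motion=[
    {"twist": [0,0,0],"delta_pos": [0,0,-0.01],"gripper": 60},
    {"twist": [0,0,0],"delta_pos": [0,0,-0.01],"gripper": 100},
    {"twist": [0,0,0],"delta_pos": [0,0,-0.01],"gripper": 100},
    {"twist": [0,0,0],"delta_pos": [0,0,-0.01],"gripper": 100},
    {"twist": [0,0,0],"delta_pos": [0,0,-0.01],"gripper": 100},
    {"twist": [0,0,0],"delta_pos": [0,0,0.5],"gripper": 100},
    {"twist": [0,0,0],"delta_pos": [0,0,1.2],"gripper": 100},
    {"twist": [0,0,0],"delta_pos": [0,0.4,1.9],"gripper": 100},
    {"twist": [0,0,0],"delta_pos": [-0.1,1.1,2.2],"gripper": 100},
    {"twist": [0,0,0],"delta_pos": [-0.3,1.9,2.2],"gripper": 100},
    {"twist": [0,0,0],"delta_pos": [-0.4,2.8,2.2],"gripper": 100},
    {"twist": [0,0,0],"delta_pos": [-0.6,3.7,2.2],"gripper": 100},
    {"twist": [0,0,0],"delta_pos": [-0.8,4.6,2.2],"gripper": 100},
    {"twist": [0,0,0],"delta_pos": [-0.9,5.5,2.2],"gripper": 100},
    {"twist": [0,0,0],"delta_pos": [-1.1,6.4,2.2],"gripper": 100},
    {"twist": [0,0,0],"delta_pos": [-1.23,7.2,1.9],"gripper": 100},
    {"twist": [0,0,0],"delta_pos": [-1.23,7.82,1.4],"gripper": 100},
    {"twist": [0,0,0],"delta_pos": [-1.23,7.82,1.14],"gripper": 100},
    {"twist": [0,0,0],"delta_pos": [-1.23,7.82,1.14],"gripper": 100},
    {"twist": [0,0,0],"delta_pos": [-1.23,7.82,1.14],"gripper": 100},
  ],
)

```text
time: 14.75
tcp_pos: [0.5394, 0.2896, 0.0922]
tcp_rot: [3.141, -0.002, -0.001]
contact_force: [-0.5, 1.0, 0.2]
opening: 0.0852
gripper_force: 0.0
```

```bash
python3 - <<'E' 2>/dev/null
from look import *
for n in("top","scene"):
    im=np.mean([capture(n)[0] for _ in range(3)],0)
    print(n,'pile',edge(n,(.599,-.101),.054,im=im))
    for k,c,z in(("p2",(.54,.29),.014),("p3",(.551,.082),.008),("p4",(.4304,.2826),.010)): print(k,edge(n,c,z,im=im,rng=(12,6,3)))
o=observe(); print(o['tcp_pos'],o['contact_force'],o['opening'])
E
```

```text
top pile (array([ 0.601 , -0.1008,  0.0308]), 104, np.float64(0.0004))
p2 (array([0.5396, 0.2887, 0.0295]), 82, np.float64(0.0003))
p3 (array([0.5521, 0.0819, 0.0304]), 112, np.float64(0.0007))
p4 (array([0.4316, 0.2831, 0.0304]), 120, np.float64(0.0008))
scene pile (array([ 0.5978, -0.1006,  0.0314]), 104, np.float64(0.0006))
p2 (array([0.5385, 0.2908, 0.0304]), 110, np.float64(0.0009))
p3 (array([0.5491, 0.0826, 0.0304]), 109, np.float64(0.0006))
p4 (array([0.4421, 0.2897, 0.0298]), 35, np.float64(0.0006))
[0.54003733 0.28990117 0.09343477] [-0.14815546  0.3592296   0.23327763] 0.08529953920324408
```

Emit:
arm_command(
  motion=[
    {"twist": [0,0,0],"delta_pos": [0,0,-0.6],"gripper": 100},
    {"twist": [0,0,0],"delta_pos": [0,0,-1.2],"gripper": 100},
    {"twist": [0,0,0],"delta_pos": [0,0,-1.7],"gripper": 100},
    {"twist": [0,0,0],"delta_pos": [0,0,-1.85],"gripper": 100},
    {"twist": [0,0,0],"delta_pos": [0,0,-1.85],"gripper": 100},
    {"twist": [0,0,0],"delta_pos": [0,0,-1.85],"gripper": 100},
    {"twist": [0,0,0],"delta_pos": [0,0,-1.85],"gripper": 60},
    {"twist": [0,0,0],"delta_pos": [0,0,-1.85],"gripper": 60},
    {"twist": [0,0,0],"delta_pos": [0,0,-1.85],"gripper": 60},
    {"twist": [0,0,0],"delta_pos": [0,0,-1.85],"gripper": 60},
    {"twist": [0,0,0],"delta_pos": [0,0,-1.85],"gripper": 60},
  ],
)

```text
time: 16.15
tcp_pos: [0.5409, 0.2912, 0.0025]
tcp_rot: [-3.14, 0.001, -0.006]
contact_force: [-0.5, -0.2, 5.8]
opening: 0.0613
gripper_force: 53.5
```

Emit:
arm_command(
  motion=[
    {"twist": [0,0,0],"delta_pos": [0,0,0.3],"gripper": 60},
    {"twist": [0,0,0],"delta_pos": [0,0,0.9],"gripper": 60},
    {"twist": [0,0,0],"delta_pos": [0.1,-0.2,1.7],"gripper": 60},
    {"twist": [0,0,0],"delta_pos": [0.2,-0.8,2.4],"gripper": 60},
    {"twist": [0,0,0],"delta_pos": [0.3,-1.5,2.7],"gripper": 60},
    {"twist": [0,0,0],"delta_pos": [0.4,-2.3,2.7],"gripper": 60},
    {"twist": [0,0,0],"delta_pos": [0.6,-3.1,2.7],"gripper": 60},
    {"twist": [0,0,0],"delta_pos": [0.7,-3.9,2.7],"gripper": 60},
    {"twist": [0,0,0],"delta_pos": [0.8,-4.7,2.7],"gripper": 60},
    {"twist": [0,0,0],"delta_pos": [1.0,-5.5,2.7],"gripper": 60},
    {"twist": [0,0,0],"delta_pos": [1.1,-6.3,2.7],"gripper": 60},
    {"twist": [0,0,0],"delta_pos": [1.21,-7.0,2.7],"gripper": 60},
    {"twist": [0,0,0],"delta_pos": [1.21,-7.5,2.7],"gripper": 60},
    {"twist": [0,0,0],"delta_pos": [1.21,-7.82,2.6],"gripper": 60},
    {"twist": [0,0,0],"delta_pos": [1.21,-7.82,2.1],"gripper": 60},
    {"twist": [0,0,0],"delta_pos": [1.21,-7.82,1.6],"gripper": 60},
    {"twist": [0,0,0],"delta_pos": [1.21,-7.82,1.3],"gripper": 60},
    {"twist": [0,0,0],"delta_pos": [1.21,-7.82,1.21],"gripper": 60},
    {"twist": [0,0,0],"delta_pos": [1.21,-7.82,1.21],"gripper": 60},
    {"twist": [0,0,0],"delta_pos": [1.21,-7.82,1.21],"gripper": 60},
  ],
)

```text
time: 18.15
tcp_pos: [0.6007, -0.1005, 0.0616]
tcp_rot: [3.141, 0.0, 0.003]
contact_force: [1.2, 0.1, -3.4]
opening: 0.061
gripper_force: 55.7
```

Emit:
arm_command(
  motion=[
    {"twist": [0,0,0],"delta_pos": [0,0,-0.04],"gripper": 60},
    {"twist": [0,0,0],"delta_pos": [0,0,-0.07],"gripper": 60},
    {"twist": [0,0,0],"delta_pos": [0,0,-0.07],"gripper": 60},
    {"twist": [0,0,0],"delta_pos": [0,0,-0.08],"gripper": 60},
    {"twist": [0,0,0],"delta_pos": [0,0,-0.08],"gripper": 60},
  ],
)

```text
time: 18.65
tcp_pos: [0.5998, -0.1006, 0.0566]
tcp_rot: [3.142, -0.001, 0.0]
contact_force: [-1.0, 0.4, -3.4]
opening: 0.0611
gripper_force: 55.9
```

Emit:
arm_command(
  motion=[
    {"twist": [0,0,0],"delta_pos": [0,0,-0.01],"gripper": 60},
    {"twist": [0,0,0],"delta_pos": [0,0,-0.02],"gripper": 60},
    {"twist": [0,0,0],"delta_pos": [0,0,-0.02],"gripper": 60},
    {"twist": [0,0,0],"delta_pos": [0,0,-0.02],"gripper": 60},
  ],
)

```text
time: 19.05
tcp_pos: [0.5999, -0.1006, 0.0565]
tcp_rot: [3.142, -0.001, -0.0]
contact_force: [-4.0, 1.4, 5.6]
opening: 0.0614
gripper_force: 56.5
```

Emit:
arm_command(
  motion=[
    {"twist": [0,0,0],"delta_pos": [0,0,0.01],"gripper": 60},
    {"twist": [0,0,0],"delta_pos": [0,0,0.01],"gripper": 100},
    {"twist": [0,0,0],"delta_pos": [0,0,0.01],"gripper": 100},
    {"twist": [0,0,0],"delta_pos": [0,0,0.01],"gripper": 100},
    {"twist": [0,0,0],"delta_pos": [0,0,0.01],"gripper": 100},
    {"twist": [0,0,0],"delta_pos": [0,0,0.5],"gripper": 100},
    {"twist": [0,0,0],"delta_pos": [0,0,1.2],"gripper": 100},
    {"twist": [0,0,0],"delta_pos": [0,0.4,1.9],"gripper": 100},
    {"twist": [0,0,0],"delta_pos": [0,1.1,2.2],"gripper": 100},
    {"twist": [0,0,0],"delta_pos": [-0.2,1.9,2.2],"gripper": 100},
    {"twist": [0,0,0],"delta_pos": [-0.4,2.8,2.2],"gripper": 100},
    {"twist": [0,0,0],"delta_pos": [-0.7,3.7,2.2],"gripper": 100},
    {"twist": [0,0,0],"delta_pos": [-1.1,4.6,2.2],"gripper": 100},
    {"twist": [0,0,0],"delta_pos": [-1.5,5.4,2.2],"gripper": 100},
    {"twist": [0,0,0],"delta_pos": [-2.0,6.2,2.1],"gripper": 100},
    {"twist": [0,0,0],"delta_pos": [-2.6,6.9,1.8],"gripper": 100},
    {"twist": [0,0,0],"delta_pos": [-3.1,7.4,1.3],"gripper": 100},
    {"twist": [0,0,0],"delta_pos": [-3.37,7.68,0.8],"gripper": 100},
    {"twist": [0,0,0],"delta_pos": [-3.37,7.68,0.74],"gripper": 100},
    {"twist": [0,0,0],"delta_pos": [-3.37,7.68,0.74],"gripper": 100},
  ],
)

```text
time: 21.05
tcp_pos: [0.4309, 0.2834, 0.0918]
tcp_rot: [3.141, 0.001, -0.001]
contact_force: [-0.3, -0.3, 0.4]
opening: 0.0854
gripper_force: 0.0
```

```bash
python3 - <<'E' 2>/dev/null
from look import *
for n in("top","scene"):
    im=np.mean([capture(n)[0] for _ in range(3)],0)
    print(n,'pile',edge(n,(.599,-.101),.068,im=im))
    for k,c,z in(("p3",(.551,.082),.008),("p4",(.4316,.2831),.010)): print(k,edge(n,c,z,im=im,rng=(12,6,3)))
o=observe(); print(o['tcp_pos'],o['contact_force'],o['opening'])
E
```

```text
top pile (array([ 0.6004, -0.1006,  0.0308]), 102, np.float64(0.0007))
p3 (array([0.5521, 0.082 , 0.0304]), 114, np.float64(0.0006))
p4 (array([0.4309, 0.2808, 0.0297]), 101, np.float64(0.0007))
scene pile (array([ 0.5977, -0.0999,  0.0313]), 96, np.float64(0.0006))
p3 (array([0.5491, 0.0827, 0.0305]), 109, np.float64(0.0006))
p4 (array([0.4397, 0.2889, 0.0305]), 39, np.float64(0.0004))
[0.43270899 0.28315353 0.09358672] [-0.43466346  0.23263427 -1.18829697] 0.08508581727329981
```

Emit:
arm_command(
  motion=[
    {"twist": [0,0,0],"delta_pos": [0,0,-0.6],"gripper": 100},
    {"twist": [0,0,0],"delta_pos": [0,0,-1.2],"gripper": 100},
    {"twist": [0,0,0],"delta_pos": [0,0,-1.7],"gripper": 100},
    {"twist": [0,0,0],"delta_pos": [0,0,-1.83],"gripper": 100},
    {"twist": [0,0,0],"delta_pos": [0,0,-1.83],"gripper": 100},
    {"twist": [0,0,0],"delta_pos": [0,0,-1.83],"gripper": 100},
    {"twist": [0,0,0],"delta_pos": [0,0,-1.83],"gripper": 60},
    {"twist": [0,0,0],"delta_pos": [0,0,-1.83],"gripper": 60},
    {"twist": [0,0,0],"delta_pos": [0,0,-1.83],"gripper": 60},
    {"twist": [0,0,0],"delta_pos": [0,0,-1.83],"gripper": 60},
    {"twist": [0,0,0],"delta_pos": [0,0,-1.83],"gripper": 60},
  ],
)

```text
time: 22.45
tcp_pos: [0.4326, 0.2841, 0.0034]
tcp_rot: [-3.141, 0.0, -0.004]
contact_force: [-3.1, -0.3, 8.6]
opening: 0.0597
gripper_force: 51.7
```

Emit:
arm_command(
  motion=[
    {"twist": [0,0,0],"delta_pos": [0,0,0.2],"gripper": 60},
    {"twist": [0,0,0],"delta_pos": [0,0,0.7],"gripper": 60},
    {"twist": [0,0,0],"delta_pos": [0.2,-0.1,1.4],"gripper": 60},
    {"twist": [0,0,0],"delta_pos": [0.6,-0.4,2.1],"gripper": 60},
    {"twist": [0,0,0],"delta_pos": [1.1,-0.7,2.7],"gripper": 60},
    {"twist": [0,0,0],"delta_pos": [1.7,-1.2,2.9],"gripper": 60},
    {"twist": [0,0,0],"delta_pos": [2.2,-1.8,2.9],"gripper": 60},
    {"twist": [0,0,0],"delta_pos": [2.6,-2.5,2.9],"gripper": 60},
    {"twist": [0,0,0],"delta_pos": [2.9,-3.3,2.9],"gripper": 60},
    {"twist": [0,0,0],"delta_pos": [3.1,-4.1,2.9],"gripper": 60},
    {"twist": [0,0,0],"delta_pos": [3.3,-4.9,2.9],"gripper": 60},
    {"twist": [0,0,0],"delta_pos": [3.4,-5.7,2.9],"gripper": 60},
    {"twist": [0,0,0],"delta_pos": [3.4,-6.5,2.9],"gripper": 60},
    {"twist": [0,0,0],"delta_pos": [3.4,-7.2,2.9],"gripper": 60},
    {"twist": [0,0,0],"delta_pos": [3.4,-7.68,2.8],"gripper": 60},
    {"twist": [0,0,0],"delta_pos": [3.4,-7.68,2.3],"gripper": 60},
    {"twist": [0,0,0],"delta_pos": [3.4,-7.68,1.8],"gripper": 60},
    {"twist": [0,0,0],"delta_pos": [3.4,-7.68,1.6],"gripper": 60},
    {"twist": [0,0,0],"delta_pos": [3.4,-7.68,1.6],"gripper": 60},
  ],
)

```text
time: 24.35
tcp_pos: [0.6, -0.1, 0.0794]
tcp_rot: [-3.14, 0.001, 0.005]
contact_force: [0.1, 0.7, -0.6]
opening: 0.0514
gripper_force: 0.0
```

```bash
python3 - <<'E' 2>/dev/null
from look import *
p,d=capture("scene"); save("s3",cv2.resize(p[150:310,250:450],(750,600),interpolation=cv2.INTER_CUBIC))
o=observe(); print(o['tcp_pos'],o['contact_force'],o['opening'])
E
```

```text
[ 0.60108521 -0.10025013  0.08097636] [-0.33957183  0.46579188  0.88233476] 0.051514233498810486
```

View pics/s3.png

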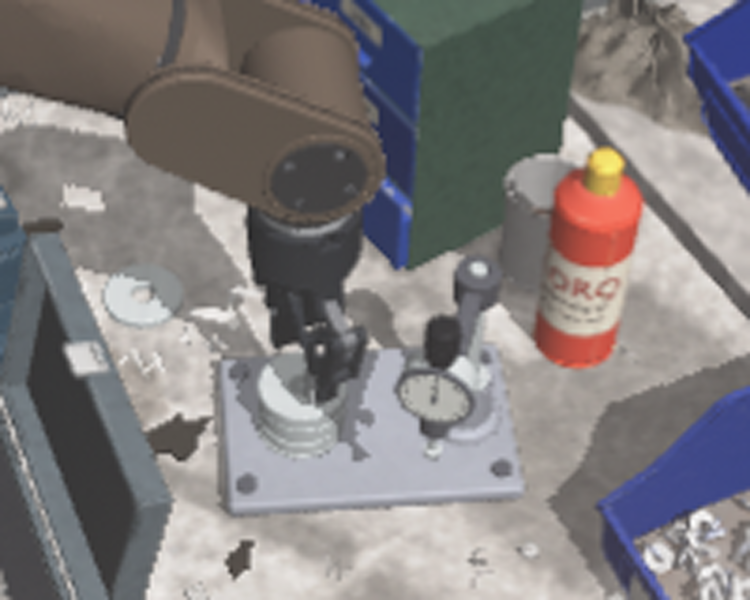

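The plate slipped out: the opening is 51.5 mm and the gripper is empty. I'll rise and find where it went.

Emit:
arm_command(
  motion=[
    {"twist": [0,0,0],"delta_pos": [0,0,0.4],"gripper": 60},
    {"twist": [0,0,0],"delta_pos": [0,0,1.0],"gripper": 80},
    {"twist": [0,0,0],"delta_pos": [0,0.4,1.6],"gripper": 100},
    {"twist": [0,0,0],"delta_pos": [0,0.4,1.6],"gripper": 100},
  ],
)

```text
time: 24.8
tcp_pos: [0.6053, -0.0799, 0.169]
tcp_rot: [3.138, 0.002, 0.021]
contact_force: [0.3, 0.7, 0.8]
opening: 0.0854
gripper_force: 0.0
```

```bash
python3 - <<'E' 2>/dev/null
from look import *
p,d=capture("top"); save("t3",cv2.resize(p[190:330,150:410],(800,431),interpolation=cv2.INTER_CUBIC))
m=((p[...,2].astype(int)-p[...,0]>4)&(p.mean(2)>125)).astype(np.uint8); m=cv2.morphologyEx(m,cv2.MORPH_OPEN,np.ones((3,3)))
n,l,s,c=cv2.connectedComponentsWithStats(m)
for i in range(1,n):
    if 200<s[i,4]<600 and s[i,1]>190: print(c[i].round(1),s[i],onplane("top",c[i],.01).round(3))
E
```

```text
[457.7 287.8] [446 277  22  23 355] [[ 0.457 -0.463  0.01 ]]
[181.4 305.6] [172 294  17  22 210] [[0.423 0.286 0.01 ]]
```

View pics/t3.png

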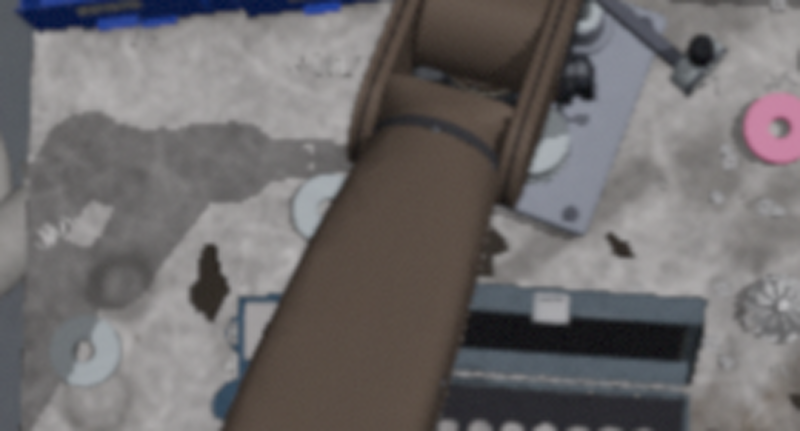

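Emit:
arm_command(
  motion=[
    {"twist": [0,0,0],"delta_pos": [0,0.7,0],"gripper": 100},
    {"twist": [0,0,0],"delta_pos": [-0.2,1.5,0],"gripper": 100},
    {"twist": [0,0,0],"delta_pos": [-0.4,2.4,0],"gripper": 100},
    {"twist": [0,0,0],"delta_pos": [-0.7,3.3,0],"gripper": 100},
    {"twist": [0,0,0],"delta_pos": [-1.1,4.2,0],"gripper": 100},
    {"twist": [0,0,0],"delta_pos": [-1.5,5.0,0],"gripper": 100},
    {"twist": [0,0,0],"delta_pos": [-2.0,5.8,0],"gripper": 100},
    {"twist": [0,0,0],"delta_pos": [-2.6,6.5,-0.3],"gripper": 100},
    {"twist": [0,0,0],"delta_pos": [-3.1,7.0,-0.8],"gripper": 100},
    {"twist": [0,0,0],"delta_pos": [-3.4,7.28,-1.2],"gripper": 100},
    {"twist": [0,0,0],"delta_pos": [-3.4,7.28,-1.37],"gripper": 100},
    {"twist": [0,0,0],"delta_pos": [-3.4,7.28,-1.37],"gripper": 100},
    {"twist": [0,0,0],"delta_pos": [-3.4,7.28,-1.37],"gripper": 100},
  ],
)

```text
time: 26.15
tcp_pos: [0.4326, 0.2831, 0.0931]
tcp_rot: [-3.141, 0.002, -0.002]
contact_force: [0.0, -0.0, 0.4]
opening: 0.0851
gripper_force: 0.0
```

```bash
python3 - <<'E' 2>/dev/null
from look import *
for n in("top","scene"):
    im=np.mean([capture(n)[0] for _ in range(3)],0)
    print(n,'pile',edge(n,(.599,-.101),.068,im=im))
    for k,c,z in(("p3",(.551,.082),.008),("p4",(.4316,.2831),.010)): print(k,edge(n,c,z,im=im,rng=(12,6,3)))
o=observe(); print(o['tcp_pos'],o['contact_force'],o['opening'])
E
```

```text
top pile (array([ 0.6005, -0.1007,  0.0309]), 102, np.float64(0.0007))
p3 (array([0.5522, 0.0819, 0.0304]), 113, np.float64(0.0007))
p4 (array([0.4324, 0.2807, 0.0302]), 60, np.float64(0.001))
scene pile (array([ 0.5979, -0.0999,  0.0315]), 97, np.float64(0.0006))
p3 (array([0.5491, 0.0827, 0.0305]), 109, np.float64(0.0006))
p4 (array([0.4391, 0.2942, 0.0311]), 33, np.float64(0.001))
[0.43213987 0.28320562 0.09309497] [-0.17452269  0.14543173  0.27307151] 0.08531449954020139
```

Emit:
arm_command(
  motion=[
    {"twist": [0,0,0],"delta_pos": [0,0,-0.6],"gripper": 100},
    {"twist": [0,0,0],"delta_pos": [0,0,-1.2],"gripper": 100},
    {"twist": [0,0,0],"delta_pos": [0,0,-1.7],"gripper": 100},
    {"twist": [0,0,0],"delta_pos": [0,0,-1.9],"gripper": 100},
    {"twist": [0,0,0],"delta_pos": [0,0,-1.97],"gripper": 100},
    {"twist": [0,0,0],"delta_pos": [0,0,-1.97],"gripper": 100},
    {"twist": [0,0,0],"delta_pos": [0,0,-1.97],"gripper": 60},
    {"twist": [0,0,0],"delta_pos": [0,0,-1.97],"gripper": 60},
    {"twist": [0,0,0],"delta_pos": [0,0,-1.97],"gripper": 60},
    {"twist": [0,0,0],"delta_pos": [0,0,-1.97],"gripper": 60},
    {"twist": [0,0,0],"delta_pos": [0,0,-1.97],"gripper": 60},
  ],
)

```text
time: 27.55
tcp_pos: [0.4397, 0.2916, 0.0058]
tcp_rot: [-3.125, 0.006, -0.026]
contact_force: [-11.8, 10.0, 43.3]
opening: 0.052
gripper_force: 26.0
```

The grip landed on top of the plate, because the plate had shifted in y and the gripper was hiding it. I'll back off and measure with a clear view.

Emit:
arm_command(
  motion=[
    {"twist": [0,0,0],"delta_pos": [0,0,0.3],"gripper": 60},
    {"twist": [0,0,0],"delta_pos": [0,0,0.8],"gripper": 100},
    {"twist": [0,0,0],"delta_pos": [0,0,1.5],"gripper": 100},
    {"twist": [0,0,0],"delta_pos": [0.5,0,2.2],"gripper": 100},
    {"twist": [0,0,0],"delta_pos": [1.2,-0.5,2.4],"gripper": 100},
    {"twist": [0,0,0],"delta_pos": [1.9,-1.1,2.4],"gripper": 100},
    {"twist": [0,0,0],"delta_pos": [2.5,-1.8,2.4],"gripper": 100},
    {"twist": [0,0,0],"delta_pos": [2.5,-2.5,2.4],"gripper": 100},
    {"twist": [0,0,0],"delta_pos": [2.5,-3.0,2.4],"gripper": 100},
    {"twist": [0,0,0],"delta_pos": [2.5,-3.0,2.4],"gripper": 100},
  ],
)

```text
time: 28.55
tcp_pos: [0.5568, 0.1305, 0.1143]
tcp_rot: [3.141, -0.007, 0.0]
contact_force: [-0.6, 0.9, 0.3]
opening: 0.0857
gripper_force: 0.0
```

```bash
python3 - <<'E' 2>/dev/null
from look import *
o=observe(); print(o['tcp_pos'],o['contact_force'],o['opening'])
im=np.mean([capture("top")[0] for _ in range(4)],0).astype(np.uint8)
print(edge("top",(.43,.295),.010,im=im,rng=(14,7,3)),edge("scene",(.43,.295),.010,rng=(14,7,3)))
a=cv2.resize(im[270:340,145:225],(640,560),interpolation=cv2.INTER_CUBIC); save("t4",a)
E
```

```text
[0.55677164 0.13053938 0.11431525] [-0.58244577  0.85463623  0.26567223] 0.08566478067952307
(array([0.4304, 0.2887, 0.035 ]), 3, np.float64(0.0)) (array([0.4365, 0.305 , 0.0302]), 46, np.float64(0.0008))
```

View pics/t4.png

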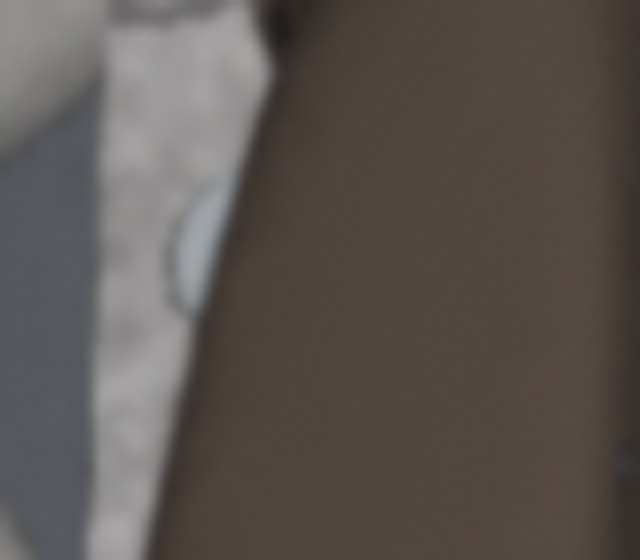

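Emit:
arm_command(
  motion=[
    {"twist": [0,0,0],"delta_pos": [-0.1,-0.5,-0.3],"gripper": 100},
    {"twist": [0,0,0],"delta_pos": [-0.1,-1.02,-0.8],"gripper": 100},
    {"twist": [0,0,0],"delta_pos": [-0.1,-1.02,-1.3],"gripper": 100},
    {"twist": [0,0,0],"delta_pos": [-0.1,-1.02,-1.8],"gripper": 100},
    {"twist": [0,0,0],"delta_pos": [-0.1,-1.02,-2.2],"gripper": 100},
    {"twist": [0,0,0],"delta_pos": [-0.1,-1.02,-2.37],"gripper": 100},
    {"twist": [0,0,0],"delta_pos": [-0.1,-1.02,-2.37],"gripper": 100},
    {"twist": [0,0,0],"delta_pos": [-0.1,-1.02,-2.37],"gripper": 100},
  ],
)

```text
time: 29.75
tcp_pos: [0.5519, 0.0828, -0.0039]
tcp_rot: [3.142, 0.0, 0.002]
contact_force: [1.2, -0.3, 0.9]
opening: 0.0855
gripper_force: 0.0
```

```bash
python3 - <<'E' 2>/dev/null
from look import *
o=observe(); print(o['tcp_pos'],o['contact_force'],o['opening'])
im=np.mean([capture("top")[0] for _ in range(4)],0).astype(np.uint8)
print(edge("top",(.43,.3),.010,im=im,rng=(14,7,3)))
for r in [disc(im,np.zeros((480,640,3)),0,(178,304),.010)]: print(r)
E
```

```text
[ 0.5519238   0.08278845 -0.00387861] [ 1.16882157 -0.30443451  0.90436336] 0.08552169781888674
(array([0.4344, 0.2968, 0.0308]), 76, np.float64(0.0008))
(array([180.64187622, 304.92633057]), array([14.27270985, 20.64139938]), 183.0, np.float64(0.0), array([0.42448688, 0.28861406, 0.01      ]))
```

Emit:
arm_command(
  motion=[
    {"twist": [0,0,0],"delta_pos": [0,0,0],"gripper": 65},
    {"twist": [0,0,0],"delta_pos": [0,0,0],"gripper": 65},
    {"twist": [0,0,0],"delta_pos": [0,0,0],"gripper": 65},
    {"twist": [0,0,0],"delta_pos": [0,0,0],"gripper": 65},
  ],
)

```text
time: 30.35
tcp_pos: [0.552, 0.0825, -0.0034]
tcp_rot: [-3.141, 0.001, -0.002]
contact_force: [-1.8, 0.1, 5.5]
opening: 0.0615
gripper_force: 53.6
```

Emit:
arm_command(
  motion=[
    {"twist": [0,0,0],"delta_pos": [0,0,0.2],"gripper": 65},
    {"twist": [0,0,0],"delta_pos": [0,0,0.6],"gripper": 65},
    {"twist": [0,0,0],"delta_pos": [0.1,0,1.2],"gripper": 65},
    {"twist": [0,0,0],"delta_pos": [0.2,0,1.9],"gripper": 65},
    {"twist": [0,0,0],"delta_pos": [0.4,-0.3,2.5],"gripper": 65},
    {"twist": [0,0,0],"delta_pos": [0.6,-0.9,2.9],"gripper": 65},
    {"twist": [0,0,0],"delta_pos": [0.8,-1.6,2.9],"gripper": 65},
    {"twist": [0,0,0],"delta_pos": [0.97,-2.3,2.9],"gripper": 65},
    {"twist": [0,0,0],"delta_pos": [0.97,-2.9,2.9],"gripper": 65},
    {"twist": [0,0,0],"delta_pos": [0.97,-3.4,2.9],"gripper": 65},
    {"twist": [0,0,0],"delta_pos": [0.97,-3.66,2.8],"gripper": 65},
    {"twist": [0,0,0],"delta_pos": [0.97,-3.66,2.4],"gripper": 65},
    {"twist": [0,0,0],"delta_pos": [0.97,-3.66,2.0],"gripper": 65},
    {"twist": [0,0,0],"delta_pos": [0.97,-3.66,1.6],"gripper": 65},
    {"twist": [0,0,0],"delta_pos": [0.97,-3.66,1.46],"gripper": 65},
    {"twist": [0,0,0],"delta_pos": [0.97,-3.66,1.42],"gripper": 65},
    {"twist": [0,0,0],"delta_pos": [0.97,-3.66,1.4],"gripper": 65},
    {"twist": [0,0,0],"delta_pos": [0.97,-3.66,1.4],"gripper": 65},
  ],
)

```text
time: 32.15
tcp_pos: [0.6004, -0.1006, 0.0663]
tcp_rot: [3.141, -0.0, 0.003]
contact_force: [0.7, -1.4, -2.7]
opening: 0.0609
gripper_force: 54.6
```

Emit:
arm_command(
  motion=[
    {"twist": [0,0,0],"delta_pos": [0,0,-0.02],"gripper": 65},
    {"twist": [0,0,0],"delta_pos": [0,0,-0.04],"gripper": 65},
    {"twist": [0,0,0],"delta_pos": [0,0,-0.04],"gripper": 65},
    {"twist": [0,0,0],"delta_pos": [0,0,-0.04],"gripper": 65},
  ],
)

```text
time: 32.55
tcp_pos: [0.6003, -0.1007, 0.0646]
tcp_rot: [3.141, -0.001, 0.002]
contact_force: [-1.9, 0.7, 5.2]
opening: 0.0611
gripper_force: 55.2
```

Emit:
arm_command(
  motion=[
    {"twist": [0,0,0],"delta_pos": [0,0,0.01],"gripper": 65},
    {"twist": [0,0,0],"delta_pos": [0,0,0.01],"gripper": 100},
    {"twist": [0,0,0],"delta_pos": [0,0,0.01],"gripper": 100},
    {"twist": [0,0,0],"delta_pos": [0,0,0.01],"gripper": 100},
    {"twist": [0,0,0],"delta_pos": [0,0,0.01],"gripper": 100},
    {"twist": [0,0,0],"delta_pos": [0,0,0.5],"gripper": 100},
    {"twist": [0,0,0],"delta_pos": [0,0,1.2],"gripper": 100},
    {"twist": [0,0,0],"delta_pos": [0,0.4,1.9],"gripper": 100},
    {"twist": [0,0,0],"delta_pos": [0,1.1,2.2],"gripper": 100},
    {"twist": [0,0,0],"delta_pos": [-0.2,1.9,2.2],"gripper": 100},
    {"twist": [0,0,0],"delta_pos": [-0.4,2.8,2.2],"gripper": 100},
    {"twist": [0,0,0],"delta_pos": [-0.7,3.7,2.2],"gripper": 100},
    {"twist": [0,0,0],"delta_pos": [-1.1,4.6,2.2],"gripper": 100},
    {"twist": [0,0,0],"delta_pos": [-1.5,5.4,2.2],"gripper": 100},
    {"twist": [0,0,0],"delta_pos": [-2.0,6.2,2.1],"gripper": 100},
    {"twist": [0,0,0],"delta_pos": [-2.6,7.0,1.8],"gripper": 100},
    {"twist": [0,0,0],"delta_pos": [-3.1,7.6,1.3],"gripper": 100},
    {"twist": [0,0,0],"delta_pos": [-3.34,7.96,0.8],"gripper": 100},
    {"twist": [0,0,0],"delta_pos": [-3.34,7.96,0.58],"gripper": 100},
    {"twist": [0,0,0],"delta_pos": [-3.34,7.96,0.58],"gripper": 100},
  ],
)

```text
time: 34.55
tcp_pos: [0.4314, 0.2969, 0.0904]
tcp_rot: [3.14, 0.001, -0.005]
contact_force: [0.2, -0.3, 0.1]
opening: 0.0856
gripper_force: 0.0
```

```bash
python3 - <<'E' 2>/dev/null
from look import *
o=observe(); print(o['tcp_pos'],o['contact_force'],o['opening'])
im=np.mean([capture("top")[0] for _ in range(4)],0).astype(np.uint8)
print('p4',edge("top",(.434,.297),.010,im=im,rng=(8,5,3)))
print('pile',edge("top",(.6,-.101),.076,im=im),edge("scene",(.598,-.1),.076))
save("t5",cv2.resize(im[250:330,140:240],(750,600),interpolation=cv2.INTER_CUBIC))
E
```

```text
[0.43143009 0.29690635 0.09044754] [ 0.23988046 -0.34335622  0.09300826] 0.08558777304871695
p4 (array([0.4327, 0.2951, 0.0298]), 95, np.float64(0.0008))
pile (array([ 0.6001, -0.1008,  0.031 ]), 100, np.float64(0.0006)) (array([ 0.5975, -0.1002,  0.0318]), 92, np.float64(0.0006))
```

View pics/t5.png

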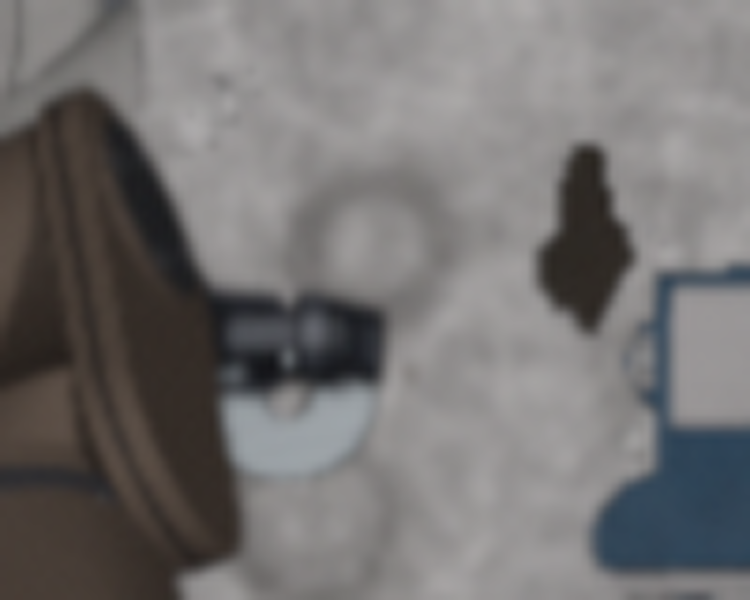

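Emit:
arm_command(
  motion=[
    {"twist": [0,0,0],"delta_pos": [0,-0.03,-0.6],"gripper": 100},
    {"twist": [0,0,0],"delta_pos": [0,-0.03,-1.2],"gripper": 100},
    {"twist": [0,0,0],"delta_pos": [0,-0.03,-1.6],"gripper": 100},
    {"twist": [0,0,0],"delta_pos": [0,-0.03,-1.8],"gripper": 100},
    {"twist": [0,0,0],"delta_pos": [0,-0.03,-1.92],"gripper": 100},
    {"twist": [0,0,0],"delta_pos": [0,-0.03,-1.92],"gripper": 100},
    {"twist": [0,0,0],"delta_pos": [0,-0.03,-1.92],"gripper": 100},
    {"twist": [0,0,0],"delta_pos": [0,-0.03,-1.92],"gripper": 100},
  ],
)

```text
time: 35.75
tcp_pos: [0.4337, 0.2964, -0.0024]
tcp_rot: [-3.141, 0.001, -0.004]
contact_force: [0.8, 0.0, 0.3]
opening: 0.0853
gripper_force: 0.0
```

Emit:
arm_command(
  motion=[
    {"twist": [0,0,0],"delta_pos": [0,0,-0.02],"gripper": 65},
    {"twist": [0,0,0],"delta_pos": [0,0,-0.02],"gripper": 65},
    {"twist": [0,0,0],"delta_pos": [0,0,-0.02],"gripper": 65},
    {"twist": [0,0,0],"delta_pos": [0,0,-0.02],"gripper": 65},
    {"twist": [0,0,0],"delta_pos": [0,0,-0.02],"gripper": 65},
  ],
)

```text
time: 36.25
tcp_pos: [0.4334, 0.2963, -0.0035]
tcp_rot: [-3.141, 0.0, -0.002]
contact_force: [-1.6, -0.4, 5.8]
opening: 0.0616
gripper_force: 54.2
```

Emit:
arm_command(
  motion=[
    {"twist": [0,0,0],"delta_pos": [0,0,0.2],"gripper": 65},
    {"twist": [0,0,0],"delta_pos": [0,0,0.7],"gripper": 65},
    {"twist": [0,0,0],"delta_pos": [0.2,-0.1,1.4],"gripper": 65},
    {"twist": [0,0,0],"delta_pos": [0.6,-0.4,2.1],"gripper": 65},
    {"twist": [0,0,0],"delta_pos": [1.1,-0.7,2.7],"gripper": 65},
    {"twist": [0,0,0],"delta_pos": [1.7,-1.2,3.0],"gripper": 65},
    {"twist": [0,0,0],"delta_pos": [2.2,-1.8,3.0],"gripper": 65},
    {"twist": [0,0,0],"delta_pos": [2.6,-2.5,3.0],"gripper": 65},
    {"twist": [0,0,0],"delta_pos": [2.9,-3.3,3.0],"gripper": 65},
    {"twist": [0,0,0],"delta_pos": [3.1,-4.1,3.0],"gripper": 65},
    {"twist": [0,0,0],"delta_pos": [3.3,-4.9,3.0],"gripper": 65},
    {"twist": [0,0,0],"delta_pos": [3.37,-5.7,3.0],"gripper": 65},
    {"twist": [0,0,0],"delta_pos": [3.37,-6.5,3.0],"gripper": 65},
    {"twist": [0,0,0],"delta_pos": [3.37,-7.2,3.0],"gripper": 65},
    {"twist": [0,0,0],"delta_pos": [3.37,-7.7,2.9],"gripper": 65},
    {"twist": [0,0,0],"delta_pos": [3.37,-7.93,2.5],"gripper": 65},
    {"twist": [0,0,0],"delta_pos": [3.37,-7.93,2.0],"gripper": 65},
    {"twist": [0,0,0],"delta_pos": [3.37,-7.93,1.7],"gripper": 65},
    {"twist": [0,0,0],"delta_pos": [3.37,-7.93,1.6],"gripper": 65},
    {"twist": [0,0,0],"delta_pos": [3.37,-7.93,1.6],"gripper": 65},
  ],
)

```text
time: 38.25
tcp_pos: [0.6007, -0.1, 0.0747]
tcp_rot: [-3.141, -0.0, 0.002]
contact_force: [-0.4, -0.9, -2.0]
opening: 0.0617
gripper_force: 55.0
```

Emit:
arm_command(
  motion=[
    {"twist": [0,0,0],"delta_pos": [0,0,-0.03],"gripper": 65},
    {"twist": [0,0,0],"delta_pos": [0,0,-0.05],"gripper": 65},
    {"twist": [0,0,0],"delta_pos": [0,0,-0.07],"gripper": 65},
    {"twist": [0,0,0],"delta_pos": [0,0,-0.07],"gripper": 65},
    {"twist": [0,0,0],"delta_pos": [0,0,-0.07],"gripper": 65},
  ],
)

```text
time: 38.75
tcp_pos: [0.6018, -0.1005, 0.0726]
tcp_rot: [3.141, -0.001, 0.002]
contact_force: [-0.2, 0.6, 0.3]
opening: 0.0615
gripper_force: 55.2
```

Emit:
arm_command(
  motion=[
    {"twist": [0,0,0],"delta_pos": [0,0,0],"gripper": 100},
    {"twist": [0,0,0],"delta_pos": [0,0,0],"gripper": 100},
    {"twist": [0,0,0],"delta_pos": [0,0,0],"gripper": 100},
    {"twist": [0,0,0],"delta_pos": [0,0,0],"gripper": 100},
    {"twist": [0,0,0],"delta_pos": [0,0,0.5],"gripper": 100},
    {"twist": [0,0,0],"delta_pos": [0,0,1.3],"gripper": 100},
    {"twist": [0,0,0],"delta_pos": [0,0,2.2],"gripper": 100},
    {"twist": [0,0,0],"delta_pos": [0,0,3.1],"gripper": 100},
    {"twist": [0,0,0],"delta_pos": [0,0,4.0],"gripper": 100},
    {"twist": [0,0,0],"delta_pos": [-0.2,-0.5,4.6],"gripper": 100},
    {"twist": [0,0,0],"delta_pos": [-0.5,-1.3,4.6],"gripper": 100},
    {"twist": [0,0,0],"delta_pos": [-0.8,-2.2,4.6],"gripper": 100},
    {"twist": [0,0,0],"delta_pos": [-1.2,-3.1,4.6],"gripper": 100},
    {"twist": [0,0,0],"delta_pos": [-1.6,-4.0,4.6],"gripper": 100},
    {"twist": [0,0,0],"delta_pos": [-2.0,-4.9,4.4],"gripper": 100},
    {"twist": [0,0,0],"delta_pos": [-2.4,-5.8,3.8],"gripper": 100},
    {"twist": [0,0,0],"delta_pos": [-2.7,-6.6,3.1],"gripper": 100},
    {"twist": [0,0,0],"delta_pos": [-2.88,-7.22,2.3],"gripper": 100},
    {"twist": [0,0,0],"delta_pos": [-2.88,-7.22,1.6],"gripper": 100},
    {"twist": [0,0,0],"delta_pos": [-2.88,-7.22,1.6],"gripper": 100},
  ],
)

```text
time: 40.75
tcp_pos: [0.4531, -0.4591, 0.1432]
tcp_rot: [-3.129, 0.005, 0.014]
contact_force: [-0.0, -0.5, -1.3]
opening: 0.0853
gripper_force: 0.0
```

```bash
python3 - <<'E' 2>/dev/null
from look import *
o=observe(); print(o['tcp_pos'],o['contact_force'],o['opening'])
im=np.mean([capture("top")[0] for _ in range(4)],0).astype(np.uint8); sc=np.mean([capture("scene")[0] for _ in range(4)],0).astype(np.uint8)
for n,i in(("top",im),("scene",sc)):
    print(n,'pile',edge(n,(.6,-.101),.086,im=i),'cap fl',edge(n,(.457,-.462),.010,im=i),'boss',edge(n,(.457,-.462),.030,R0=.015,im=i,rng=(5,3)))
a=np.zeros((600,800,3),np.uint8); a[:,:400]=cv2.resize(im[195:285,290:350],(400,600),interpolation=cv2.INTER_CUBIC); a[:,400:]=cv2.resize(sc[215:305,300:360],(400,600),interpolation=cv2.INTER_CUBIC); save("m1",a)
E
```

```text
[ 0.45311843 -0.45913313  0.1431801 ] [-0.03035849 -0.48607582 -1.29979147] 0.08527288921649105
top pile (array([ 0.601 , -0.1012,  0.0315]), 92, np.float64(0.0007)) cap fl (array([ 0.4347, -0.4654,  0.032 ]), 0, np.float64(nan)) boss (array([ 0.4437, -0.4645,  0.015 ]), 0, np.float64(nan))
scene pile (array([ 0.6047, -0.0963,  0.0302]), 24, np.float64(0.0008)) cap fl (array([ 0.4571, -0.4583,  0.0332]), 63, np.float64(0.0014)) boss (array([ 0.4598, -0.4682,  0.017 ]), 43, np.float64(0.0014))
```

View pics/m1.png

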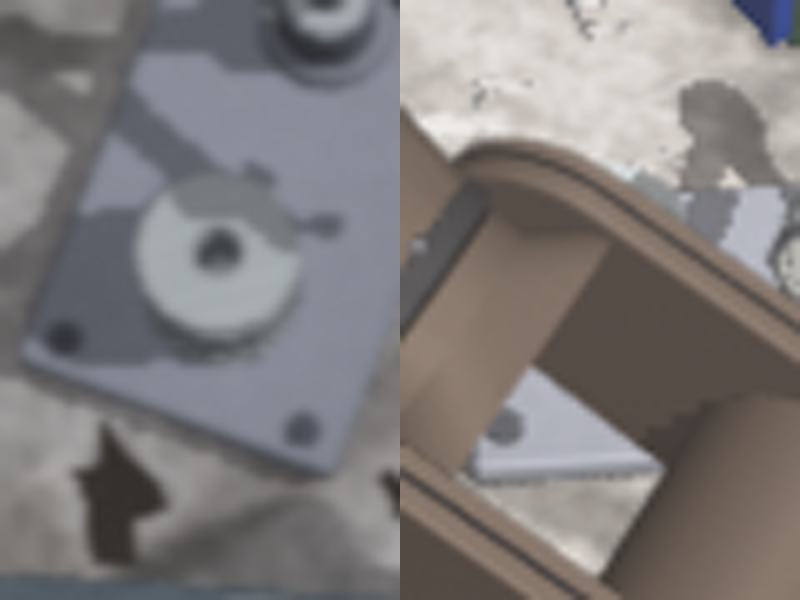

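```bash
python3 - <<'E' 2>/dev/null
from look import *
for n in("top","scene"):
    i=cv2.imread(f"pics/{n}0.png").astype(np.uint8)
    print(n,'fl',edge(n,(.457,-.461),.010,im=i),'boss',edge(n,(.457,-.461),.030,R0=.015,im=i,rng=(5,3)))
i=capture("scene")[0]; print('now scene fl',edge("scene",(.457,-.461),.010,im=i))
print(observe()['tcp_pos'])
E
```

```text
top fl (array([ 0.4569, -0.4587,  0.0308]), 120, np.float64(0.0008)) boss (array([ 0.4562, -0.4569,  0.0121]), 59, np.float64(0.0004))
scene fl (array([ 0.4528, -0.4569,  0.0321]), 60, np.float64(0.0008)) boss (array([ 0.3382, -0.4462,  0.015 ]), 0, np.float64(nan))
now scene fl (array([ 0.4572, -0.4591,  0.0334]), 63, np.float64(0.0017))
[ 0.4581888  -0.46172176  0.15408353]
```

Emit:
arm_command(
  motion=[
    {"twist": [0,0,0],"delta_pos": [-0.03,0.05,-0.5],"gripper": 75},
    {"twist": [0,0,0],"delta_pos": [-0.03,0.05,-1.1],"gripper": 75},
    {"twist": [0,0,0],"delta_pos": [-0.03,0.05,-1.7],"gripper": 75},
    {"twist": [0,0,0],"delta_pos": [-0.03,0.05,-2.2],"gripper": 75},
    {"twist": [0,0,0],"delta_pos": [-0.03,0.05,-2.6],"gripper": 75},
    {"twist": [0,0,0],"delta_pos": [-0.03,0.05,-2.75],"gripper": 75},
    {"twist": [0,0,0],"delta_pos": [-0.03,0.05,-2.75],"gripper": 75},
    {"twist": [0,0,0],"delta_pos": [-0.03,0.05,-2.75],"gripper": 75},
    {"twist": [0,0,0],"delta_pos": [-0.03,0.05,-2.75],"gripper": 50},
    {"twist": [0,0,0],"delta_pos": [-0.03,0.05,-2.75],"gripper": 30},
    {"twist": [0,0,0],"delta_pos": [-0.03,0.05,-2.75],"gripper": 30},
    {"twist": [0,0,0],"delta_pos": [-0.03,0.05,-2.75],"gripper": 30},
    {"twist": [0,0,0],"delta_pos": [-0.03,0.05,-2.75],"gripper": 30},
  ],
)

```text
time: 42.5
tcp_pos: [0.46, -0.4741, 0.0289]
tcp_rot: [3.108, 0.002, 0.02]
contact_force: [-9.3, -11.7, 28.3]
opening: 0.0258
gripper_force: 13.6
```

Emit:
arm_command(
  motion=[
    {"twist": [0,0,0],"delta_pos": [0,0,0.3],"gripper": 35},
    {"twist": [0,0,0],"delta_pos": [0,0,0.8],"gripper": 60},
    {"twist": [0,0,0],"delta_pos": [0,0,1.5],"gripper": 100},
    {"twist": [0,0,0],"delta_pos": [0,0.4,2.2],"gripper": 100},
    {"twist": [0,0,0],"delta_pos": [0,1.2,2.6],"gripper": 100},
    {"twist": [0,0,0],"delta_pos": [0,2.0,2.8],"gripper": 100},
    {"twist": [0,0,0],"delta_pos": [0,2.8,2.8],"gripper": 100},
    {"twist": [0,0,0],"delta_pos": [0,3.4,2.8],"gripper": 100},
    {"twist": [0,0,0],"delta_pos": [0,3.4,2.8],"gripper": 100},
  ],
)

```text
time: 43.4
tcp_pos: [0.4557, -0.2849, 0.1544]
tcp_rot: [-3.14, -0.005, 0.0]
contact_force: [0.3, 0.3, 0.0]
opening: 0.0853
gripper_force: 0.0
```

```bash
python3 - <<'E' 2>/dev/null
from look import *
o=observe(); print(o['tcp_pos'],o['contact_force'],o['opening'])
t=np.mean([capture("top")[0] for _ in range(3)],0).astype(np.uint8); s=np.mean([capture("scene")[0] for _ in range(3)],0).astype(np.uint8)
a=np.zeros((600,800,3),np.uint8); a[:,:400]=cv2.resize(t[240:330,425:485],(400,600),interpolation=cv2.INTER_CUBIC); a[:,400:]=cv2.resize(s[360:450,310:370],(400,600),interpolation=cv2.INTER_CUBIC); save("m2",a)
E
```

```text
[ 0.45571047 -0.2848699   0.15439111] [0.29186562 0.34933253 0.01614827] 0.0852827623431278
```

View pics/m2.png

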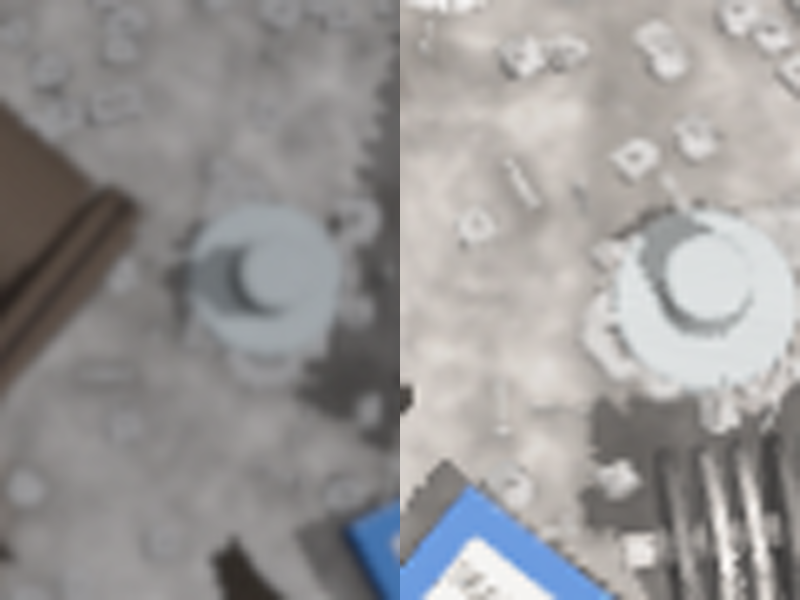

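```bash
python3 - <<'E' 2>/dev/null
from look import *
print(onplane("top",(464.5,282),.01),onplane("top",(466.6,281.2),.03),onplane("scene",(415.9,404.7),.01),onplane("scene",(416.2,401.5),.03))
c=onplane("top",(464.5,282),.01)[0,:2]
for n in("top","scene"):
    im=np.mean([capture(n)[0] for _ in range(3)],0)
    print(n,edge(n,c,.010,im=im,rng=(6,4,3)))
o=observe(); print(o['tcp_pos'])
E
```

```text
[[ 0.47180501 -0.48216974  0.01      ]] [[ 0.47154282 -0.48331783  0.03      ]] [[ 0.59276578 -0.54396737  0.01      ]] [[ 0.59058411 -0.5432817   0.03      ]]
top (array([ 0.4734, -0.4827,  0.0313]), 120, np.float64(0.0013))
scene (array([ 0.4706, -0.4806,  0.0311]), 117, np.float64(0.0007))
[ 0.45559379 -0.2894092   0.1541812 ]
```

Emit:
arm_command(
  motion=[
    {"twist": [0,0,0],"delta_pos": [0.1,-0.8,0],"gripper": 65},
    {"twist": [0,0,0],"delta_pos": [0.2,-1.6,0],"gripper": 65},
    {"twist": [0,0,0],"delta_pos": [0.3,-2.4,0],"gripper": 65},
    {"twist": [0,0,0],"delta_pos": [0.33,-3.2,0],"gripper": 65},
    {"twist": [0,0,0],"delta_pos": [0.33,-3.85,-0.2],"gripper": 65},
    {"twist": [0,0,0],"delta_pos": [0.33,-3.85,-0.8],"gripper": 65},
    {"twist": [0,0,0],"delta_pos": [0.33,-3.85,-1.4],"gripper": 65},
    {"twist": [0,0,0],"delta_pos": [0.33,-3.85,-1.8],"gripper": 65},
    {"twist": [0,0,0],"delta_pos": [0.33,-3.85,-1.8],"gripper": 65},
    {"twist": [0,0,0],"delta_pos": [0.33,-3.85,-1.8],"gripper": 65},
    {"twist": [0,0,0],"delta_pos": [0.33,-3.85,-1.8],"gripper": 65},
  ],
)

```text
time: 45.1
tcp_pos: [0.473, -0.4826, 0.0664]
tcp_rot: [3.139, -0.001, 0.003]
contact_force: [0.9, 0.1, 1.6]
opening: 0.0556
gripper_force: 0.0
```

```bash
python3 - <<'E' 2>/dev/null
from look import *
im=np.mean([capture("scene")[0] for _ in range(3)],0); print(edge("scene",(.4706,-.4806),.010,im=im,rng=(6,4,3)))
o=observe(); print(o['tcp_pos'],o['contact_force'],o['opening'])
E
```

```text
(array([ 0.4712, -0.4805,  0.0314]), 91, np.float64(0.0008))
[ 0.4729449  -0.48240389  0.06635267] [0.35987729 1.14425073 0.54409733] 0.055757951487930196
```

Emit:
arm_command(
  motion=[
    {"twist": [0,0,0],"delta_pos": [0,0,-0.4],"gripper": 65},
    {"twist": [0,0,0],"delta_pos": [0,0,-0.8],"gripper": 65},
    {"twist": [0,0,0],"delta_pos": [0,0,-1.02],"gripper": 65},
    {"twist": [0,0,0],"delta_pos": [0,0,-1.02],"gripper": 65},
    {"twist": [0,0,0],"delta_pos": [0,0,-1.02],"gripper": 65},
    {"twist": [0,0,0],"delta_pos": [0,0,-1.02],"gripper": 30},
    {"twist": [0,0,0],"delta_pos": [0,0,-1.02],"gripper": 30},
    {"twist": [0,0,0],"delta_pos": [0,0,-1.02],"gripper": 30},
    {"twist": [0,0,0],"delta_pos": [0,0,-1.02],"gripper": 30},
    {"twist": [0,0,0],"delta_pos": [0,0,-1.02],"gripper": 30},
  ],
)

```text
time: 46.25
tcp_pos: [0.4729, -0.4824, 0.0151]
tcp_rot: [3.14, -0.001, 0.002]
contact_force: [-1.1, 0.7, 5.9]
opening: 0.0279
gripper_force: 49.9
```

Emit:
arm_command(
  motion=[
    {"twist": [0,0,0],"delta_pos": [0,0,0.3],"gripper": 30},
    {"twist": [0,0,0],"delta_pos": [0,0,0.9],"gripper": 30},
    {"twist": [0,0,0],"delta_pos": [0,0,1.6],"gripper": 30},
    {"twist": [0,0,0],"delta_pos": [0,0,2.4],"gripper": 30},
    {"twist": [0,0,0],"delta_pos": [0,0,3.2],"gripper": 30},
    {"twist": [0,0,0],"delta_pos": [0.1,0.1,4.0],"gripper": 30},
    {"twist": [0,0,0],"delta_pos": [0.2,0.5,4.8],"gripper": 30},
    {"twist": [0,0,0],"delta_pos": [0.4,1.1,5.5],"gripper": 30},
    {"twist": [0,0,0],"delta_pos": [0.6,1.8,5.9],"gripper": 30},
    {"twist": [0,0,0],"delta_pos": [0.8,2.5,6.0],"gripper": 30},
    {"twist": [0,0,0],"delta_pos": [1.0,3.2,6.0],"gripper": 30},
    {"twist": [0,0,0],"delta_pos": [1.3,3.9,6.0],"gripper": 30},
    {"twist": [0,0,0],"delta_pos": [1.5,4.6,6.0],"gripper": 30},
    {"twist": [0,0,0],"delta_pos": [1.8,5.3,6.0],"gripper": 30},
    {"twist": [0,0,0],"delta_pos": [2.0,6.0,6.0],"gripper": 30},
    {"twist": [0,0,0],"delta_pos": [2.3,6.6,6.0],"gripper": 30},
    {"twist": [0,0,0],"delta_pos": [2.45,7.1,6.0],"gripper": 30},
    {"twist": [0,0,0],"delta_pos": [2.54,7.45,6.0],"gripper": 30},
    {"twist": [0,0,0],"delta_pos": [2.54,7.62,6.0],"gripper": 30},
    {"twist": [0,0,0],"delta_pos": [2.54,7.62,6.0],"gripper": 30},
  ],
)

```text
time: 48.25
tcp_pos: [0.5987, -0.0999, 0.3129]
tcp_rot: [3.142, 0.001, -0.002]
contact_force: [-0.7, -0.3, -3.7]
opening: 0.028
gripper_force: 49.8
```

Emit:
arm_command(
  motion=[
    {"twist": [0,0,0],"delta_pos": [0,0,-0.5],"gripper": 30},
    {"twist": [0,0,0],"delta_pos": [0,0,-1.2],"gripper": 30},
    {"twist": [0,0,0],"delta_pos": [0,0,-1.9],"gripper": 30},
    {"twist": [0,0,0],"delta_pos": [0,0,-2.6],"gripper": 30},
    {"twist": [0,0,0],"delta_pos": [0,0,-3.2],"gripper": 30},
    {"twist": [0,0,0],"delta_pos": [0,0,-3.7],"gripper": 30},
    {"twist": [0,0,0],"delta_pos": [0,0,-4.0],"gripper": 30},
    {"twist": [0,0,0],"delta_pos": [0,0,-4.15],"gripper": 30},
    {"twist": [0,0,0],"delta_pos": [0,0,-4.2],"gripper": 30},
    {"twist": [0,0,0],"delta_pos": [0,0,-4.2],"gripper": 30},
    {"twist": [0,0,0],"delta_pos": [0,0,-4.2],"gripper": 30},
  ],
)

```text
time: 49.35
tcp_pos: [0.6003, -0.101, 0.105]
tcp_rot: [3.141, -0.001, 0.004]
contact_force: [-0.1, 0.0, -2.9]
opening: 0.0278
gripper_force: 49.8
```

Emit:
arm_command(
  motion=[
    {"twist": [0,0,0],"delta_pos": [-0.01,0,-0.03],"gripper": 30},
    {"twist": [0,0,0],"delta_pos": [-0.01,0,-0.06],"gripper": 30},
    {"twist": [0,0,0],"delta_pos": [-0.01,0,-0.08],"gripper": 30},
    {"twist": [0,0,0],"delta_pos": [-0.01,0,-0.08],"gripper": 30},
    {"twist": [0,0,0],"delta_pos": [-0.01,0,-0.08],"gripper": 30},
  ],
)

```text
time: 49.85
tcp_pos: [0.5993, -0.1007, 0.1011]
tcp_rot: [3.141, -0.0, 0.002]
contact_force: [-3.6, 1.5, 6.1]
opening: 0.028
gripper_force: 50.5
```

Emit:
arm_command(
  motion=[
    {"twist": [0,0,0],"delta_pos": [0,0,0.01],"gripper": 30},
    {"twist": [0,0,0],"delta_pos": [0,0,0.01],"gripper": 60},
    {"twist": [0,0,0],"delta_pos": [0,0,0.01],"gripper": 60},
    {"twist": [0,0,0],"delta_pos": [0,0,0.01],"gripper": 60},
    {"twist": [0,0,0],"delta_pos": [0,0,0.4],"gripper": 60},
    {"twist": [0,0,0],"delta_pos": [0,0,1.1],"gripper": 60},
    {"twist": [0,0,0],"delta_pos": [0,0,1.9],"gripper": 60},
    {"twist": [0,0,0],"delta_pos": [0,0,2.8],"gripper": 60},
    {"twist": [0,0,0],"delta_pos": [0,0,3.7],"gripper": 60},
    {"twist": [0,0,0],"delta_pos": [0,0,4.3],"gripper": 60},
    {"twist": [0,0,8],"delta_pos": [-0.4,-0.5,4.4],"gripper": 60},
    {"twist": [0,0,16],"delta_pos": [-0.8,-1.2,4.4],"gripper": 60},
    {"twist": [0,0,24],"delta_pos": [-1.2,-2.0,4.4],"gripper": 60},
    {"twist": [0,0,32],"delta_pos": [-1.5,-2.9,4.4],"gripper": 60},
    {"twist": [0,0,40],"delta_pos": [-1.5,-3.8,4.4],"gripper": 60},
    {"twist": [0,0,48],"delta_pos": [-1.5,-4.7,4.4],"gripper": 60},
    {"twist": [0,0,56],"delta_pos": [-1.5,-5.0,4.4],"gripper": 60},
    {"twist": [0,0,64],"delta_pos": [-1.5,-5.0,4.4],"gripper": 60},
    {"twist": [0,0,67],"delta_pos": [-1.5,-5.0,4.4],"gripper": 60},
    {"twist": [0,0,67],"delta_pos": [-1.5,-5.0,4.4],"gripper": 60},
  ],
)

```text
time: 51.85
tcp_pos: [0.5236, -0.3509, 0.3187]
tcp_rot: [-2.62, -1.732, 0.0]
contact_force: [-0.4, -0.2, -0.4]
opening: 0.0513
gripper_force: 0.0
```

```bash
python3 - <<'E' 2>/dev/null
from look import *
o=observe(); print(o['tcp_pos'],o['tcp_rot'])
t=np.mean([capture("top")[0] for _ in range(3)],0).astype(np.uint8); s=cv2.cvtColor(cv2.imread("pics/scene0.png"),cv2.COLOR_BGR2RGB); s2=capture("scene")[0]
print('cap fl',edge("top",(.6,-.101),.096,im=t),'boss',edge("top",(.6,-.101),.116,R0=.015,im=t,rng=(5,3)))
for n,i,(u0,u1,v0,v1) in(("top",t,(368,392,195,220)),("scene",s,(366,392,215,248)),("scene",s2,(366,392,215,248))):
    m=(i.max(2)<62).astype(np.uint8); k=np.zeros_like(m); k[v0:v1,u0:u1]=1; m&=k
    nn,l,st,ce=cv2.connectedComponentsWithStats(m)
    if nn>1: j=1+st[1:,4].argmax(); print(n,ce[j].round(1),st[j],[onplane(n,ce[j],z)[0].round(4) for z in(.243,.259)])
a=np.zeros((600,800,3),np.uint8); a[:,:400]=cv2.resize(t[170:260,300:400],(400,600)[:1]+(360,)).repeat(1,0)[:600].copy().__class__((0,)) if 0 else 0
b=cv2.resize(t[170:270,300:400],(400,400),interpolation=cv2.INTER_CUBIC); c=cv2.resize(s2[200:300,300:400],(400,400),interpolation=cv2.INTER_CUBIC); save("m3",np.hstack([b,c]))
E
```

```text
[ 0.52355118 -0.35093185  0.31873167] [-2.62036314e+00 -1.73201108e+00  1.77926373e-04]
cap fl (array([ 0.5996, -0.1001,  0.031 ]), 104, np.float64(0.0007)) boss (array([ 0.6005, -0.102 ,  0.014 ]), 102, np.float64(0.0006))
top [377.3 206.6] [373 202   9  10  66] [array([ 0.6273, -0.2344,  0.243 ]), array([ 0.6232, -0.2331,  0.259 ])]
scene [367.  246.8] [366 246   3   2   4] [array([ 0.6147, -0.249 ,  0.243 ]), array([ 0.6073, -0.2601,  0.259 ])]
scene [387.4 242.9] [387 241   2   5   7] [array([ 0.6616, -0.2598,  0.243 ]), array([ 0.6533, -0.2706,  0.259 ])]
```

View pics/m3.png

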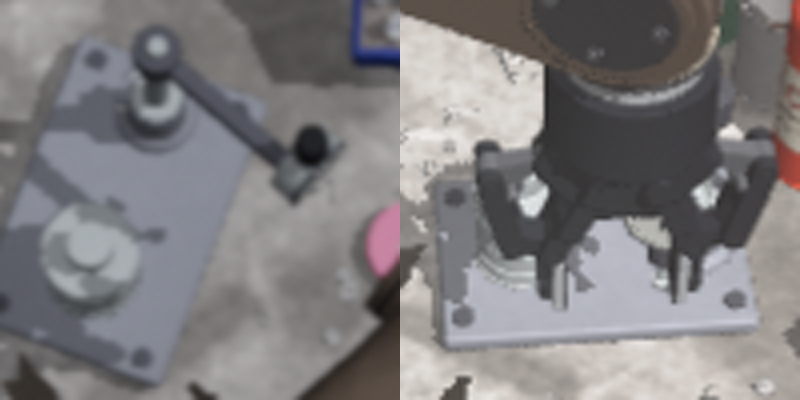

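Emit:
arm_command(
  motion=[
    {"twist": [0,0,-6],"delta_pos": [0.4,0.5,0],"gripper": 60},
    {"twist": [0,0,-12],"delta_pos": [0.9,1.1,0],"gripper": 60},
    {"twist": [0,0,-18],"delta_pos": [1.4,1.7,0],"gripper": 60},
    {"twist": [0,0,-22],"delta_pos": [1.8,2.1,0],"gripper": 60},
    {"twist": [0,0,-22],"delta_pos": [2.03,2.35,0],"gripper": 60},
    {"twist": [0,0,-22],"delta_pos": [2.03,2.35,0],"gripper": 60},
    {"twist": [0,0,-22],"delta_pos": [2.03,2.35,-0.5],"gripper": 60},
    {"twist": [0,0,-22],"delta_pos": [2.03,2.35,-1.0],"gripper": 60},
    {"twist": [0,0,-22],"delta_pos": [2.03,2.35,-1.4],"gripper": 60},
    {"twist": [0,0,-22],"delta_pos": [2.03,2.35,-1.7],"gripper": 60},
    {"twist": [0,0,-22],"delta_pos": [2.03,2.35,-1.73],"gripper": 60},
    {"twist": [0,0,-22],"delta_pos": [2.03,2.35,-1.73],"gripper": 60},
    {"twist": [0,0,-22],"delta_pos": [2.03,2.35,-1.73],"gripper": 60},
  ],
)

```text
time: 53.35
tcp_pos: [0.6257, -0.2338, 0.2346]
tcp_rot: [2.901, 1.2, 0.003]
contact_force: [-0.3, 0.7, -0.1]
opening: 0.0512
gripper_force: 0.0
```

Emit:
arm_command(
  motion=[
    {"twist": [0,0,0],"delta_pos": [0,0,0],"gripper": 40},
    {"twist": [0,0,0],"delta_pos": [0,0,0],"gripper": 30},
    {"twist": [0,0,0],"delta_pos": [0,0,0],"gripper": 20},
    {"twist": [0,0,0],"delta_pos": [0,0,0],"gripper": 20},
    {"twist": [0,0,0],"delta_pos": [0,0,0],"gripper": 20},
    {"twist": [0,0,0],"delta_pos": [0,0,0],"gripper": 20},
  ],
  grip_force=25,
)

```text
time: 53.95
tcp_pos: [0.6256, -0.2333, 0.2339]
tcp_rot: [2.901, 1.201, 0.001]
contact_force: [-0.1, -0.5, 4.0]
opening: 0.0207
gripper_force: 24.6
```

Emit:
arm_command(
  motion=[
    {"twist": [0,0,-2.5],"delta_pos": [-0.07,0.08,0],"gripper": 20},
    {"twist": [0,0,-5],"delta_pos": [-0.14,0.155,0],"gripper": 20},
    {"twist": [0,0,-10],"delta_pos": [-0.27,0.32,0],"gripper": 20},
    {"twist": [0,0,-15],"delta_pos": [-0.385,0.5,0],"gripper": 20},
    {"twist": [0,0,-20],"delta_pos": [-0.48,0.685,0],"gripper": 20},
    {"twist": [0,0,-25],"delta_pos": [-0.565,0.88,0],"gripper": 20},
    {"twist": [0,0,-30],"delta_pos": [-0.63,1.08,0],"gripper": 20},
    {"twist": [0,0,-30],"delta_pos": [-0.63,1.08,0],"gripper": 20},
    {"twist": [0,0,-30],"delta_pos": [-0.63,1.08,0],"gripper": 20},
  ],
)

```text
time: 54.85
tcp_pos: [0.593, -0.1797, 0.2333]
tcp_rot: [3.113, 0.412, -0.003]
contact_force: [-4.7, -2.1, 5.3]
opening: 0.0206
gripper_force: 24.7
```

Emit:
arm_command(
  motion=[
    {"twist": [0,0,-2.5],"delta_pos": [-0.025,0.1,0],"gripper": 20},
    {"twist": [0,0,-5],"delta_pos": [-0.045,0.205,0],"gripper": 20},
    {"twist": [0,0,-10],"delta_pos": [-0.075,0.415,0],"gripper": 20},
    {"twist": [0,0,-15],"delta_pos": [-0.085,0.625,0],"gripper": 20},
    {"twist": [0,0,-20],"delta_pos": [-0.075,0.835,0],"gripper": 20},
    {"twist": [0,0,-25],"delta_pos": [-0.05,1.04,0],"gripper": 20},
    {"twist": [0,0,-30],"delta_pos": [0,1.25,0],"gripper": 20},
    {"twist": [0,0,-34],"delta_pos": [0.045,1.41,0],"gripper": 20},
    {"twist": [0,0,-34],"delta_pos": [0.045,1.41,0],"gripper": 20},
    {"twist": [0,0,-34],"delta_pos": [0.045,1.41,0],"gripper": 20},
  ],
)

```text
time: 55.85
tcp_pos: [0.5946, -0.1078, 0.2322]
tcp_rot: [-3.097, 0.516, 0.009]
contact_force: [-6.2, 1.1, 4.7]
opening: 0.0207
gripper_force: 24.7
```

Emit:
arm_command(
  motion=[
    {"twist": [0,0,-1],"delta_pos": [0.015,0.04,0],"gripper": 20},
    {"twist": [0,0,-2],"delta_pos": [0.03,0.08,0],"gripper": 20},
    {"twist": [0,0,-3],"delta_pos": [0.045,0.12,0],"gripper": 20},
    {"twist": [0,0,-4],"delta_pos": [0.06,0.155,0],"gripper": 20},
    {"twist": [0,0,-4],"delta_pos": [0.06,0.155,0],"gripper": 20},
    {"twist": [0,0,-4],"delta_pos": [0.06,0.155,0],"gripper": 20},
  ],
)

```text
time: 56.45
tcp_pos: [0.5973, -0.1007, 0.2322]
tcp_rot: [-3.079, 0.624, 0.01]
contact_force: [-7.3, -0.1, 4.0]
opening: 0.0205
gripper_force: 24.7
```

Emit:
arm_command(
  motion=[
    {"twist": [0,0,-1],"delta_pos": [0.0,0.04,0],"gripper": 20},
    {"twist": [0,0,-2],"delta_pos": [0.01,0.08,0],"gripper": 20},
    {"twist": [0,0,-2],"delta_pos": [0.01,0.08,0],"gripper": 20},
    {"twist": [0,0,-2],"delta_pos": [0.01,0.08,0],"gripper": 20},
  ],
)

```text
time: 56.85
tcp_pos: [0.5975, -0.1002, 0.2321]
tcp_rot: [3.061, -0.674, -0.008]
contact_force: [-7.3, -8.7, 3.5]
opening: 0.0206
gripper_force: 24.8
```

Emit:
arm_command(
  motion=[
    {"twist": [0,0,0],"delta_pos": [-0.02,-0.03,0],"gripper": 20},
    {"twist": [0,0,0],"delta_pos": [-0.02,-0.03,-0.03],"gripper": 20},
    {"twist": [0,0,0],"delta_pos": [-0.02,-0.03,-0.06],"gripper": 20},
    {"twist": [0,0,0],"delta_pos": [-0.02,-0.03,-0.1],"gripper": 20},
    {"twist": [0,0,0],"delta_pos": [-0.02,-0.03,-0.14],"gripper": 20},
    {"twist": [0,0,0],"delta_pos": [-0.02,-0.03,-0.18],"gripper": 20},
    {"twist": [0,0,0],"delta_pos": [-0.02,-0.03,-0.22],"gripper": 20},
    {"twist": [0,0,0],"delta_pos": [-0.02,-0.03,-0.26],"gripper": 20},
    {"twist": [0,0,0],"delta_pos": [-0.02,-0.03,-0.26],"gripper": 20},
    {"twist": [0,0,0],"delta_pos": [-0.02,-0.03,-0.26],"gripper": 20},
  ],
  grip_force=45,
)

```text
time: 57.85
tcp_pos: [0.5975, -0.1004, 0.2198]
tcp_rot: [3.064, -0.674, -0.004]
contact_force: [-4.6, -5.7, 4.4]
opening: 0.0196
gripper_force: 44.1
```

Emit:
arm_command(
  motion=[
    {"twist": [0,0,0],"delta_pos": [0,0,-0.02],"gripper": 20},
    {"twist": [0,0,0],"delta_pos": [0,0,-0.04],"gripper": 20},
    {"twist": [0,0,0],"delta_pos": [0,0,-0.06],"gripper": 20},
    {"twist": [0,0,0],"delta_pos": [0,0,-0.08],"gripper": 20},
    {"twist": [0,0,0],"delta_pos": [0,0,-0.08],"gripper": 20},
    {"twist": [0,0,0],"delta_pos": [0,0,-0.08],"gripper": 20},
  ],
)

```text
time: 58.45
tcp_pos: [0.5975, -0.1004, 0.2169]
tcp_rot: [3.064, -0.674, -0.004]
contact_force: [-7.8, -4.9, 8.6]
opening: 0.0203
gripper_force: 44.5
```

```bash
python3 - <<'E' 2>/dev/null
from look import *
o=observe(); print(o['tcp_pos'],o['contact_force'],o['ft_torque'])
p=capture("scene")[0]; save("s9",cv2.resize(p[190:300,290:410],(654,600),interpolation=cv2.INTER_CUBIC))
E
```

```text
[ 0.5974919  -0.10041625  0.21692216] [-7.77891692 -4.93122386  8.59392429] [-0.69683543  1.10554059  0.28812561]
```

View pics/s9.png

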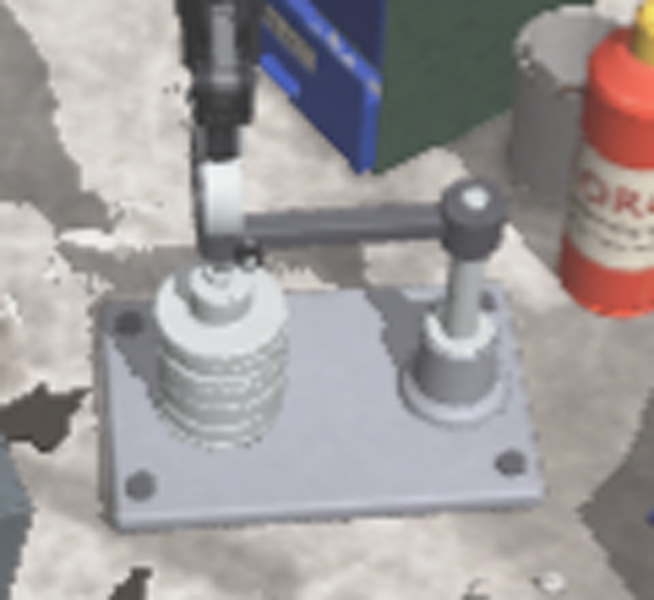

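Emit:
arm_command(
  motion=[
    {"twist": [0,0,0],"delta_pos": [0,0,-0.02],"gripper": 20},
    {"twist": [0,0,0],"delta_pos": [0,0,-0.03],"gripper": 20},
    {"twist": [0,0,0],"delta_pos": [0,0,-0.03],"gripper": 20},
    {"twist": [0,0,0],"delta_pos": [0,0,-0.03],"gripper": 20},
  ],
)

```text
time: 58.9
tcp_pos: [0.5975, -0.1004, 0.2159]
tcp_rot: [3.064, -0.674, -0.004]
contact_force: [-8.5, -4.6, 9.5]
opening: 0.0201
gripper_force: 44.6
```

```bash
python3 - <<'E' 2>/dev/null
from look import *
for _ in range(3): capture("scene"); o=observe(); print(o['tcp_pos'],o['contact_force'])
ims=[capture("scene") for _ in range(4)]
P=np.nanmean([cloud("scene",d) for _,d in ims],0)
t=np.mean([capture("top")[0] for _ in range(3)],0).astype(np.uint8)
print('cap',edge("top",(.6,-.101),.096,im=t,rng=(5,3)))
E
```

```text
[ 0.59751165 -0.10044121  0.21587984] [-8.34093619 -4.18426422  9.33200732]
[ 0.59752057 -0.10046038  0.2158906 ] [-8.76662448 -4.20365398 10.04943852]
[ 0.59751119 -0.10045138  0.21589937] [-7.17022713 -4.3423621  10.2464504 ]
cap (array([ 0.5994, -0.0982,  0.0308]), 28, np.float64(0.0013))
```

```bash
python3 - <<'E' 2>/dev/null
from look import *
def z(n,d,u,v,r):
    P=cloud(n,d); yy,xx=np.mgrid[0:480,0:640]; m=np.hypot(xx-u,yy-v)<=r; q=P[...,2][m]; q=q[np.isfinite(q)]
    return np.median(q),len(q),q.std()
D=[]
for _ in range(8):
    d=capture("top")[1].copy(); d[d==0]=np.nan; D.append(d)
D=np.nanmean(D,0); D[np.isnan(D)]=0
d0=np.load("top0.npy")
for u,v in((338.7,182.5),(339,183),(338,181.5)):
    for r in(2.5,3.5): print((u,v),r,'init',z("top",d0,u,v,r),'now',z("top",D,u,v,r))
P0=cloud("top",d0)[175:192,330:348,2]; P1=cloud("top",D)[175:192,330:348,2]
for P in(P0,P1):
    m=np.nan_to_num(P)>0.15; yy,xx=np.nonzero(m); print(m.sum(),xx.mean()+330,yy.mean()+175,np.median(P[m]),np.mean(P[m]))
E
```

```text
(338.7, 182.5) 2.5 init (np.float64(0.1810178723373571), 18, np.float64(0.0031921336323850378)) now (np.float64(0.49143334241296865), 18, np.float64(0.004977350710987165))
(338.7, 182.5) 3.5 init (np.float64(0.1808795850771755), 36, np.float64(0.003843918951906525)) now (np.float64(0.49255167507366027), 36, np.float64(0.07556526449433618))
(339, 183) 2.5 init (np.float64(0.1808769954613325), 21, np.float64(0.0029797748352106235)) now (np.float64(0.4927861550013921), 21, np.float64(0.005983187867267318))
(339, 183) 3.5 init (np.float64(0.18087590871702064), 37, np.float64(0.003509867447344578)) now (np.float64(0.49421585529007706), 37, np.float64(0.05405071090310189))
(338, 181.5) 2.5 init (np.float64(0.18081887320424384), 22, np.float64(0.003761316047766508)) now (np.float64(0.4898193984846756), 22, np.float64(0.09471467769868765))
(338, 181.5) 3.5 init (np.float64(0.18047800734573283), 40, np.float64(0.003633757508208234)) now (np.float64(0.4895590338066862), 40, np.float64(0.12502282059629247))
176 340.03977272727275 183.5568181818182 0.17836048876179278 0.1769624294056293
236 338.2118644067797 184.90677966101694 0.49835964490475737 0.477305366030874
```

```bash
python3 - <<'E' 2>/dev/null
from look import *
D=[];I=[]
for _ in range(10):
    i,d=capture("scene"); d=d.copy(); d[d==0]=np.nan; D.append(d); I.append(i)
D=np.nan_to_num(np.nanmean(D,0)); I=np.mean(I,0).astype(np.uint8)
d0=np.load("scene0.npy"); K,Dc,Rm,t=cam("scene"); rv=cv2.Rodrigues(Rm.T)[0]; tv=-Rm.T@t
for n,d,zz in(("init",d0,.181),("now",D,.163)):
    uv=cv2.projectPoints(np.array([[.706,-.148,zz]]),rv,tv,K,Dc)[0].ravel(); P=cloud("scene",d)
    u,v=uv.round().astype(int); s=P[v-9:v+10,u-9:u+10]
    q=s.reshape(-1,3); ok=np.isfinite(q[:,2])&(q[:,2]>.12)&(np.hypot(q[:,0]-.706,q[:,1]+.148)<.012); z=np.sort(q[ok,2])
    print(n,uv,ok.sum(),np.percentile(z,[30,50,70,85,95]).round(4)); print((s[2:17:2,2:17:2,2]*1000).round(0))
i0=cv2.cvtColor(cv2.imread("pics/scene0.png"),cv2.COLOR_BGR2RGB)
# bright dot on the column head: centroid, and dial-head shift
for n,i,(u,v) in(("init",i0,(379,221)),("now",I,(377,227))):
    g=i[v-14:v+15,u-14:u+15].mean(2).astype(int); print(n); print(g[::2,::2])
E
```

```text
init [377.27253442 222.23813224] 62 [0.1775 0.1794 0.1805 0.182  0.1843]
[[  8.   2.   2.   2.  -2.  -1.   1.  25.]
 [  1.   2.  -1.   0.   3.   4.  -2.  23.]
 [ -1.   0. 181. 179. 176. 180.  -1.  18.]
 [ -2. 178. 184. 186. 184. 177. 177.   7.]
 [ -1. 180. 182. 181. 180. 180. 180.   0.]
 [ -0. 178. 176. 176. 180. 177. 177.   3.]
 [ -1. 165. 171. 179. 176. 180. 169.  -1.]
 [ -0. 159. 172. 174. 170. 163. 160.  -2.]]
now [376.73648351 227.01622502] 66 [0.1602 0.1608 0.1615 0.164  0.1644]
[[ -2.  -1.  -0.  -1.   1.  -0.  -1.  11.]
 [ -0.  -1.  -1.  -1.  -0.  -0.  -1.   4.]
 [ -1. 160. 160. 160. 161. 161.  -0.   0.]
 [  0. 161. 161. 164. 164. 160. 160.   1.]
 [154. 162. 161. 162. 162. 160. 161.  -0.]
 [154. 159. 160. 161. 160. 160. 157.  -0.]
 [148. 152. 155. 157. 156. 155. 148.   0.]
 [ -0. 144. 148. 148. 149. 148.  -2.  -2.]]
init
[[ 80  81  79  81  80  79  80  80  78  78  89  96 101 101 101]
 [ 81  81  80  81  81  79  82  81  80  81  90  96 101 103 105]
 [ 82  82  81  82  80  80  81  82 109 106  92  96 101 104 106]
 [ 81  80  82  82  81  79 108 117 118 108  94  96 100 103 105]
 [ 82  8
[... 935 characters left out ...]
2 105]
 [170 173 185 195 196 202 174 129 125 118  99  95  98 102 103]
 [179 177 187 188 199 158 127 112 117 118 103 101  98 102 103]
 [174 174 183 190 139 109 182 208 142 113 118 108 104 104 103]
 [135 127 141 143  94 110 161 216 123 110 123 112 108 108 102]
 [116 116 116 115  78 111 112 116 112 109 121 127 129 123 123]
 [121 119 112 106  92  81 102 114 107  90 202 134 132 131 135]
 [ 89  89  88  95  82  77  83  89  89  98 224 197 152 140 136]
 [180 171 167 170 106  77  84  88  88 145 216 210 140 138 138]
 [173 164 178 182 179  88  89  93 148 208 217 215 214 137 126]
 [169 166 172 189 191 118 159 173 198 208 212 223 217 201 116]
 [167 172 173 193 196 126 161 171 167 179 205 211 215 207 193]]
```

Emit:
arm_command(
  motion=[
    {"twist": [0,0,0],"delta_pos": [0,0,-0.015],"gripper": 20},
    {"twist": [0,0,0],"delta_pos": [0,0,-0.03],"gripper": 20},
    {"twist": [0,0,0],"delta_pos": [0,0,-0.03],"gripper": 20},
    {"twist": [0,0,0],"delta_pos": [0,0,-0.03],"gripper": 20},
  ],
)

```text
time: 60.7
tcp_pos: [0.5975, -0.1005, 0.2147]
tcp_rot: [3.064, -0.674, -0.004]
contact_force: [-7.6, -5.7, 10.2]
opening: 0.0197
gripper_force: 44.7
```

Emit:
arm_command(
  motion=[
    {"twist": [0,0,0],"delta_pos": [-0.02,0,0],"gripper": 20},
    {"twist": [0,0,0],"delta_pos": [-0.02,0,0],"gripper": 25},
    {"twist": [0,0,0],"delta_pos": [-0.02,0,0],"gripper": 35},
    {"twist": [0,0,0],"delta_pos": [-0.02,0,0],"gripper": 50},
    {"twist": [0,0,0],"delta_pos": [-0.02,0,0],"gripper": 60},
    {"twist": [0,0,0],"delta_pos": [-0.02,0,0],"gripper": 60},
    {"twist": [0,0,0],"delta_pos": [-0.02,0,0],"gripper": 60},
    {"twist": [0,0,0],"delta_pos": [-0.02,0,0.3],"gripper": 60},
    {"twist": [0,0,0],"delta_pos": [-0.02,0,0.8],"gripper": 60},
    {"twist": [0,0,0],"delta_pos": [-0.02,0,1.4],"gripper": 60},
    {"twist": [0,0,0],"delta_pos": [-0.02,0,2.1],"gripper": 60},
    {"twist": [0,0,0],"delta_pos": [0,0.6,2.4],"gripper": 60},
    {"twist": [0,0,0],"delta_pos": [0,1.4,2.4],"gripper": 60},
    {"twist": [0,0,0],"delta_pos": [0,2.3,2.4],"gripper": 60},
    {"twist": [0,0,0],"delta_pos": [0,3.2,2.4],"gripper": 60},
    {"twist": [0,0,0],"delta_pos": [0,4.1,2.4],"gripper": 60},
    {"twist": [0,0,0],"delta_pos": [0,5.0,2.4],"gripper": 60},
    {"twist": [0,0,0],"delta_pos": [0,5.5,2.4],"gripper": 60},
    {"twist": [0,0,0],"delta_pos": [0,5.5,2.4],"gripper": 60},
  ],
  grip_force=20,
)

```text
time: 62.6
tcp_pos: [0.598, 0.1801, 0.3342]
tcp_rot: [-3.067, 0.673, -0.002]
contact_force: [-0.5, -1.0, 0.0]
opening: 0.0512
gripper_force: 0.0
```

```bash
python3 - <<'E' 2>/dev/null
from look import *
o=observe(); print(o['tcp_pos'],o['contact_force'])
for n in("top","scene"):
    D=[];I=[]
    for _ in range(8):
        i,d=capture(n); d=d.copy(); d[d==0]=np.nan; D.append(d); I.append(i)
    D=np.nanmean(D,0); I=np.mean(I,0).astype(np.uint8); P=cloud(n,np.nan_to_num(D)); P0=cloud(n,np.load(n+"0.npy"))
    for nm,Q in(("init",P0),("now",P)):
        q=Q.reshape(-1,3); ok=(q[:,2]>.14)&(np.hypot(q[:,0]-.706,q[:,1]+.148)<.009); print(n,nm,'head',ok.sum(),np.percentile(q[ok,2],[40,50,60,80]).round(4))
    q=P.reshape(-1,3); ok=(q[:,2]>.225)&(q[:,2]<.26)&(np.hypot(q[:,0]-.6,q[:,1]+.101)<.02); print(n,'knob',ok.sum(),q[ok].mean(0).round(4),np.percentile(q[ok,2],[50,80,90]).round(4))
    save("f_"+n,I)
    if n=="scene": S=I
    else: T=I
m=(T.max(2)<62).astype(np.uint8); k=np.zeros_like(m); k[215:250,310:345]=1; m&=k
nn,l,st,ce=cv2.connectedComponentsWithStats(m); j=1+st[1:,4].argmax(); print(ce[j],st[j],onplane("top",ce[j],.239))
save("fin",np.hstack([cv2.resize(T[180:260,290:350],(380,507),interpolation=cv2.INTER_CUBIC),cv2.resize(S[200:290,310:380],(394,507),interpolation=cv2.INTER_CUBIC)]))
E
```

```text
[0.59801722 0.18014207 0.33416922] [-0.47808879 -0.95107899  0.04914264]
top init head 42 [0.1799 0.1809 0.1817 0.1834]
top now head 41 [0.1608 0.1615 0.1625 0.1635]
top knob 69 [ 0.597  -0.1019  0.2369] [0.2376 0.2385 0.2388]
scene init head 38 [0.1797 0.1802 0.1806 0.1821]
scene now head 34 [0.1603 0.1605 0.1619 0.1632]
scene knob 69 [ 0.5948 -0.1031  0.2344] [0.2364 0.2376 0.2378]
[319.77464789 222.42253521] [312 218  13  10  71] [[ 0.59313723 -0.0990757   0.239     ]]
```

View pics/fin.png

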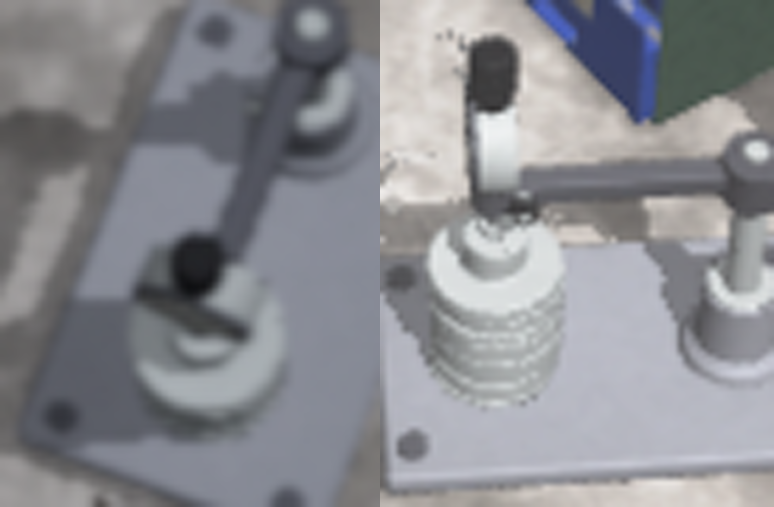

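```bash
python3 -c "
from station import *
print(close_job())"
```

```text
the job is handed in; nothing more can be done
None
```

The job is handed in: all five loose plates and the cap (boss up) are piled within about 1 mm of the anvil's centre, and the gauge arm is at its stop with the plunger pushed in about 4.7 mm by my measurement. Two grasps went wrong on the way (a dropped plate and a mis-aimed grip on the cap that may have shifted it a few centimetres), and both were put right before hand-in.

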